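# Hang a washed cup on the air dryer and hold the air slide open

## Robot

A 7-joint arm with a two-finger parallel gripper is mounted at the origin on the work surface. World frame = base frame: x ahead of the robot, y to its left, z up, the work surface at z = 0. Lengths are in m, angles in rad, forces in N, time in s.
With the tool pointing down it reaches from about 0.35 to 0.9 m from the base axis. Payload 7.2 kg.
Tool frame: the origin (TCP) lies on the centre line of the jaws, within the pads' length; the fingertips stand 14 mm ahead of it and the grasp point (between the pads) lies 5 mm behind it (tip_extent is the distance from the TCP to the fingertips, in m); z points along the fingers, y is the direction in which the jaws open and shut (so a half turn about z gives the same grasp; the last joint's range is limited). The gripper opens to 85 mm and grips with 20 to 120 N. Pads are 22 mm wide; open, the fingers measure 114 mm over their backs; the gripper's body (76 mm by 85 mm) begins 54 mm behind the grasp point. The pads swing forward as they close: fully open they stand 13 mm farther back than shut.
Start: joints at [-1.323, 0.411, -0.013, 1.596, 0.006, 1.134, -0.082], TCP at [0.194, 0.594, 0.206] pointing down, gripper open.
Joint ranges: [-2.95, 2.95], [-0.29, 1.99], [-1.47, 1.44], [0.14, 2.54], [-1.03, 4.17], [0.13, 1.85], [-2.86, 2.86]. Speed limits (rad/s): [2.39, 2.39, 3.01, 3.01, 3.14, 3.14, 3.14].

## Interface

Orientations are given as a unit quaternion [w, x, y, z].
In Python, from bench import observe, read_camera, camera_info, hand_in, tip_extent gives the robot as it stands. The module is installed in compiled form; this text tells all that it offers.
- The arm moves only by the tool move_arm, never from a script. Its arguments are lists of equal length, an entry for each row: "linear": the shift along the world's x, y, z in m, a list of three; "turn": the turn, a rotation vector about the world's x, y, z in rad, a list of three; "claw": the closure in counts, from 0 (fully open) to 255 (shut). A call has 1 to 20 rows; each row is the pose to reach, as a shift and turn from the pose commanded when the call began; what a row does not reach only later rows make up. A row lasts 1/8 s, in which the tool goes at most 62.5 mm and 10.7 degrees, less where a joint would pass 70% of its speed; a pose out of reach is approached as far as the arm can. A call with a gripper value outside its range is refused whole. The fingers move at their own pace and stop on an object; the grip force is fixed at half the most. Time passes only in rows, so rows that repeat a pose let the fingers close. It gives the time, the measured TCP pose, the force and the opening at its end, in the units of the state.
- observe(): the state, without advancing time (a new reading comes with each control period).
- read_camera(name): name is "scene" or "top" or "wrist"; returns the picture (480x640x3 uint8, blue, green, red); there is no depth.
- camera_info(name): a dict with "fx", "fy", "cx", "cy" (pixels), "world_to_cam" (4x4, takes a point from world to camera coordinates). Camera axes: x right, y down, z forward; pixel columns grow to the right and rows downward; lengths in m; the calibration is good to about 2 mm. A picture is of the moment at which its call begins: read the wrist's pose just before it. camera_info takes no time and is no camera call; for the wrist camera it gives the pose at the moment of the call.
- hand_in(): hands the job in, once; it reports no verdict.
The state is a dict: "clock": time; "joint_pos": joint angles; "qvel": joint speeds; "tau": joint torques, N m; "eef_pos": TCP position; "tool_rot": TCP orientation; "force": force on the tool from outside, world axes, zero at the start; "wrist_torque": the same for the moment, N m; "finger_gap": finger opening in m.
Only numpy, scipy, OpenCV 4.12 (cv2) and the standard library are available. Lean on these libraries where they do the work, as an engineer would, in place of code of your own. Each camera call takes 0.05 s, during which the arm holds its last target. There are 200 camera calls.

## Task

Take the tall cup that lies draining in the wire rack, turn it mouth down and lower it over the upright post of the cup dryer until its rim stands on the deck, without dropping it. Then pull the dryer's spring-loaded air slide out by its bar until its pointer stands opposite the index mark, not well past it, since too much air would blow the cup off; the slide closes by itself when let go, so finish while still holding it at the mark. Leave the index and everything else where it is.

Things in the scene. Friction and masses are not known exactly. Their poses are not given: they have to be found in the camera images.
- tall_cup_center (a point): Centre (half-way up, on the axis) of the tall cup: a plain white straight-sided plastic tumbler, 58 mm outer diameter, 110 mm high, wall 2.5 mm, bottom 4 mm thick, about 0.1 kg. Its z axis runs along the cup's axis from bottom to mouth. It starts lying in either lane of the wire rack.
- tall_cup_mouth (a point): Centre of the tall cup's mouth, in the plane of the rim; same axes, z points out of the mouth. In the rack the mouth lies about 20 degrees downhill and faces away from the robot (+x), or up to 45 degrees to the right (-y) of that.
- post_foot (a point): Foot of the dryer's upright post, on its axis, at deck height: the rim of a hung cup stands here, level with this point. z up, x and y along the dryer's edges, x pointing away from the robot. The round steel post is 28 mm in diameter and 90 mm high above the deck with a domed tip; the deck is flat and 55 mm above the table.
- post_tip (a point): Top of the post, on its axis, 90 mm above post_foot; same axes.
- air_slide (a joint): How far the air slide is pulled out, m: 0 shut, stop at 0.060. It slides level along the dryer's -x axis (towards the robot). A spring pulls it shut: about 4 N when shut, growing 1.1 N per 10 mm, plus 0.5 N friction.
- slide_handle (a point): Middle of the slide's pull bar: a level round steel bar 14 mm thick and 64 mm long, lying along the dryer's y axis, 46 mm above the deck on two 8 mm square stems 44 mm apart; moves with the slide. Axes as the dryer's: pull along -x. Free space of 90 mm behind it when shut (to the grey gate housing) and nothing in front. Guide rails 10 mm high run on the deck below.
- slide_pointer (a point): End of the thin steel pointer lug that sticks out of the slide's left side over the guide rail, 55 mm behind the bar; moves with the slide.
- index_mark (a point): Point of the small clamp on the graduated strip left of the slide, to which the slide's pointer is to be brought: same place along the dryer's x axis, 2 mm to its left. Axes as the dryer's. Set somewhere 25 to 45 mm out from the shut slide's pointer; it is clamped and stays where it is.
- short_cup_center (a point): Centre of the short cup, same white plastic and 58 mm diameter but 70 mm high, lying in the rack's other lane, 125 mm from lane to lane. Stays in the rack.
- drain_rack_mid (a point): Middle of the wire draining rack's footprint, on the table; rack is fixed, about 120 mm by 210 mm, lanes along its x axis, wires up to 80 mm high. A cup rests on two 8 mm wires that run under it 40 mm apart, its mouth against their upturned ends.
- portion_cup: Lidded paper portion cup, 86 mm wide, 64 mm high; origin under its centre.
- juice_carton: Small purple and white juice carton 40 x 63 x 100 mm behind the rack; origin under its centre.
- juice_carton_side: Another such juice carton, left of the rack; origin under its centre.
- drink_can: Drink can, 66 mm diameter, 122 mm high; origin under its centre.
- bottle_brush: Brush lying on the table in front of the dryer, under 40 mm high.
- cup_lid: Loose round cup lid 60 mm wide, 9 mm high, lying on the dryer's deck; origin under its centre.
There are look-alikes about, which are no part of the job. Leave any red or turquoise look-alike of the part that bears tall_cup_center alone.

How it is judged:
By the outcome, as a careful person would: the job done as asked, in the order asked, and still so for the second after the job is handed in, while the arm keeps its last pose, push and grip.
It also fails if it takes over 64 s, if anything falls off the work surface, if the arm or the gripper's body presses on something with over 40 N, if the wrist force passes 120 N, or if a joint passes its speed limit or range.

## Working session

There is one attempt and no reset: what is moved stays moved. The work goes in short steps, Python scripts to look and compute and a tool call to move; the robot and the scene stay as the last step left them, time stands still between calls to the robot, and variables do not carry over. Pictures are saved under pics/ and viewed, about 8 in all and at most 12, crops included, and the job is handed in when it is done.

Besides the shell and the picture viewer there is one more tool, called after "Emit:" as name(argument=value, ...) on one line, values as JSON. move_arm: Moves the arm, as the interface text tells. Its arguments: {"type":"object","properties":{"linear":{"type":"array"},"turn":{"type":"array"},"claw":{"type":"array"}},"required":["linear","turn","claw"]}

```bash
mkdir -p pics
cat > h.py <<'E'
import numpy as np, cv2
from bench import *
def cam(n):
    c=camera_info(n); K=np.array([[c['fx'],0,c['cx']],[0,c['fy'],c['cy']],[0,0,1.]]); return K,np.array(c['world_to_cam'])
def proj(n,P,C=None):
    K,T=C or cam(n); P=np.atleast_2d(P); q=(T[:3,:3]@P.T+T[:3,3:]); p=K@q; return (p[:2]/p[2]).T
def ray(n,uv,C=None):
    K,T=C or cam(n); R=T[:3,:3]; o=-R.T@T[:3,3]; d=R.T@np.linalg.inv(K)@[uv[0],uv[1],1]; return o,d/np.linalg.norm(d)
def onz(n,uv,z,C=None):
    o,d=ray(n,uv,C); return o+d*(z-o[2])/d[2]
def tri(obs):
    A=np.zeros((3,3));b=np.zeros(3);L=[]
    for o,d in obs:
        M=np.eye(3)-np.outer(d,d);A+=M;b+=M@o
    x=np.linalg.solve(A,b)
    return x,[np.linalg.norm(np.cross(x-o,d)) for o,d in obs]
E
python3 - <<'E'
from h import *
for n in ['scene','top']:
    cv2.imwrite(f'pics/{n}0.png',read_camera(n)); print(n,-cam(n)[1][:3,:3].T@cam(n)[1][:3,3],cam(n)[0][0,0],cam(n)[1][:3,:3].round(2).tolist())
s=observe();print({k:np.round(v,3) for k,v in s.items()},tip_extent)
E
```

```text
scene [ 0.91160224 -0.64671587  1.13292878] 538.3616429629589 [[0.88, 0.47, 0.02], [0.37, -0.66, -0.66], [-0.3, 0.59, -0.75]]
top [0.35085795 0.13609899 1.04521191] 435.51072923470366 [[-0.02, -1.0, -0.02], [-0.99, 0.02, -0.14], [0.14, 0.01, -0.99]]
{'clock': np.float64(0.1), 'joint_pos': array([-1.323,  0.412, -0.013,  1.597,  0.006,  1.134, -0.082]), 'qvel': array([-0.001, -0.001,  0.001, -0.002,  0.002, -0.001, -0.001]), 'tau': array([ 3.0000e-03, -6.0183e+01,  6.8400e-01, -3.0008e+01,  1.4000e-02,
        6.0000e-03, -0.0000e+00]), 'eef_pos': array([0.194, 0.594, 0.205]), 'tool_rot': array([-0.   ,  0.157,  0.988, -0.001]), 'force': array([-0.357, -0.425, -0.466]), 'wrist_torque': array([-0.006, -0.009, -0.045]), 'finger_gap': np.float64(0.086)} 0.014
```

View pics/scene0.png

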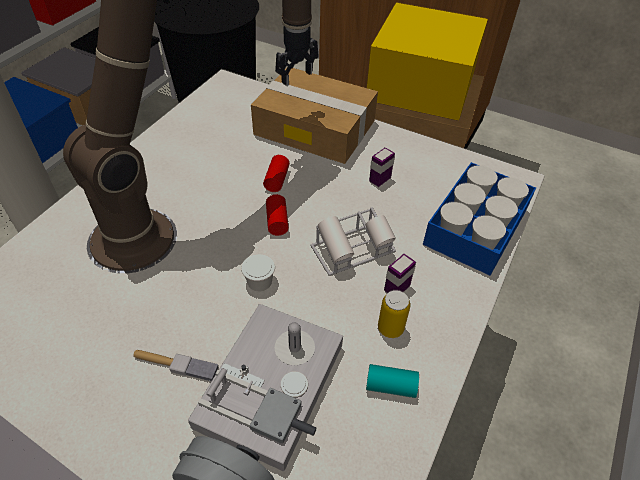

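View pics/top0.png

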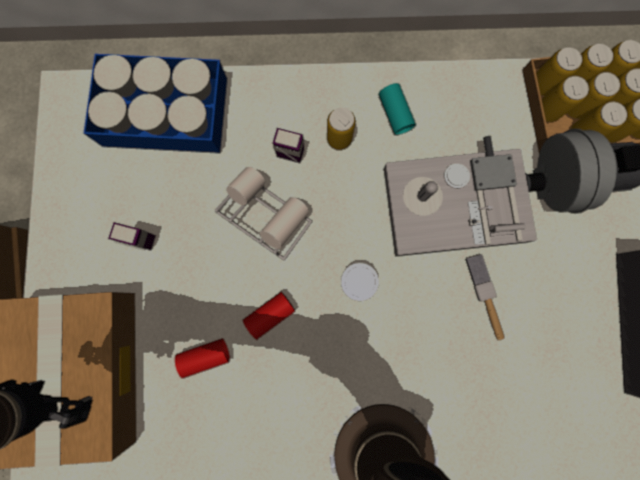

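Candidates for the tall cup: the white cylinders in the rack at top (285,223) and top (245,186), the red ones at (269,315) and (203,358), the teal one at (397,108), and those in the blue crate. The white one at (285,223) is the longer of the two in the rack, so it fits. I'll confirm with enlarged crops.

```bash
cat > crop.py <<'E'
import cv2,numpy as np
def tile(specs,out):
    t=[]
    for f,x,y,w,h,s in specs:
        im=cv2.resize(cv2.imread(f)[y:y+h,x:x+w],None,fx=s,fy=s,interpolation=cv2.INTER_CUBIC)
        for u in range((x+9)//10*10,x+w,10):
            L=10 if u%50==0 else 4; cv2.line(im,((u-x)*s,0),((u-x)*s,L),(0,0,255),1)
            if u%20==0: cv2.putText(im,str(u),((u-x)*s-10,20),0,.35,(255,0,0),1)
        for v in range((y+9)//10*10,y+h,10):
            cv2.line(im,(0,(v-y)*s),(6,(v-y)*s),(0,0,255),1)
            if v%20==0: cv2.putText(im,str(v),(8,(v-y)*s+4),0,.35,(255,0,0),1)
        t.append(im)
    return t
E
python3 - <<'E'
from crop import *
a,b=tile([('pics/scene0.png',305,195,100,85,4),('pics/top0.png',210,160,100,100,4)],0)
b=b[:400]; a=np.pad(a,((0,60),(0,0),(0,0)))
cv2.imwrite('pics/rack.png',np.hstack([a,b]))
a,b=tile([('pics/scene0.png',190,310,130,140,3),('pics/top0.png',385,140,136,140,3)],0)
cv2.imwrite('pics/dry.png',np.hstack([a,b]))
E
```

```text
(no output)
```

View pics/rack.png

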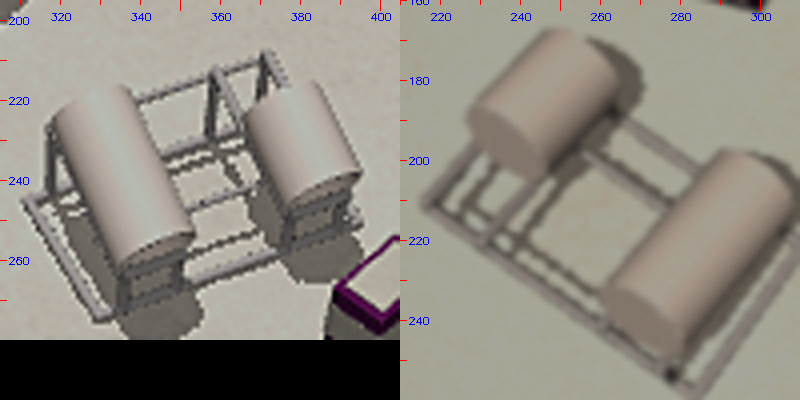

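View pics/dry.png

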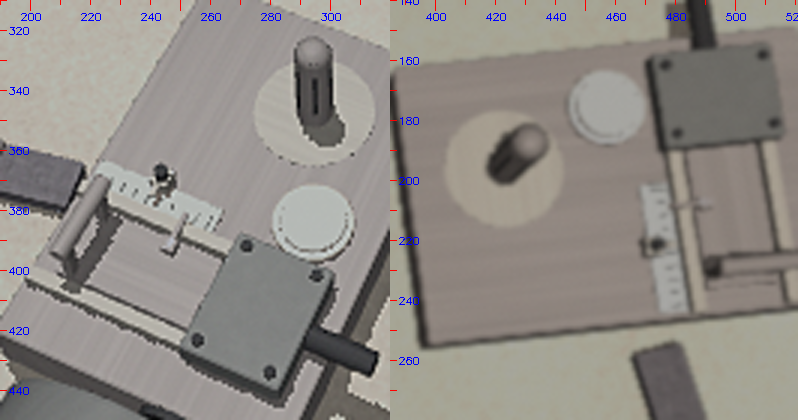

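The crops confirm it: the white cup at top (285,223), about 1.6 times as long as the other, is the tall one, with its mouth away from the robot and downhill. The post dome is at scene (294.7,328) and top (431.7,187.7). The bar runs from top (492,228) to (522,227).

```bash
cat > fit.py <<'E'
from h import *
from scipy.optimize import least_squares
S=np.array([[318.3,226.3],[334.5,261.3],[342.5,260.5],[353,253.8],[338.8,218.8],[346.3,236.3],[328.8,216],[321.3,222],[326.3,243.8]])
T=np.array([[261.8,232],[276.3,213.8],[290.5,198],[296.3,197],[306.3,202.5],[309.8,208.8],[295,233.8],[282.5,249.5],[276.3,248.8],[266.3,242]])
C={n:cam(n) for n in('scene','top')}
def pts(p):
    c=p[:3];a=np.array([np.cos(p[3])*np.cos(p[4]),np.sin(p[3])*np.cos(p[4]),-np.sin(p[4])])
    u=np.cross(a,[0,0,1]);u/=np.linalg.norm(u);v=np.cross(a,u);t=np.linspace(0,2*np.pi,60)
    ring=.029*(np.outer(np.cos(t),u)+np.outer(np.sin(t),v)); return np.vstack([c+ring+.055*a,c+ring-.055*a])
def res(p):
    r=[]
    for n,Q in(('scene',S),('top',T)):
        h=cv2.convexHull(proj(n,pts(p),C[n]).astype(np.float32))
        r+=[cv2.pointPolygonTest(h,tuple(map(float,q)),True) for q in Q]
    return np.array(r+[(p[4]-.349)/.02])
x0=np.r_[onz('top',(285,223),.06),np.radians(-35),.349]
f=least_squares(res,x0,diff_step=1e-3)
print(x0,f.x,np.degrees(f.x[3:]),f.fun.round(1))
E
python3 - <<'E'
import fit
from h import *
C=fit.C
print('dome',tri([ray('scene',(294.7,328)),ray('top',(431.7,187.7))]))
print('disc',onz('scene',(295,346.7),.055),onz('top',(423,196),.055))
c=[onz('top',q,.055) for q in [(397.3,255.3),(387,163),(524,150),(535,240)]]
print('corners',np.round(c,3).tolist())
for q in [(225.7,371),(209.3,396)]: print('bar s',onz('scene',q,.101))
for q in [(492.3,228.3),(522,227)]: print('bar t',onz('top',q,.101))
print('ptr',onz('top',(483,207.7),.068),'idx',onz('top',(477.7,221),.068))
for n,q,z in [('lid',(457,175),.06),('portion',(360,282),.064),('can',(340,118),.122),('carton',(288,140),.1),('brush',(476,265),.03)]: print(n,onz('top',q,z))
E
```

```text
[ 0.52632438  0.21379536  0.06       -0.61086524  0.349     ] [ 0.52445133  0.20968019  0.08142266 -0.61998952  0.35318602] [-35.52278261  20.23606827] [ 1.4  1.1  0.2  0.3 -1.2 -0.3 -0.1  2.   1.2  0.5  0.1  1.   0.4 -0.6
 -0.1 -1.3 -1.3 -0.7 -0.4  0.2]
dome (array([ 0.58429115, -0.10643582,  0.13309467]), [np.float64(0.0012822309468044485), np.float64(0.0012822309468044947)])
disc [ 0.5852389  -0.10618488  0.055     ] [ 0.58384342 -0.10677313  0.055     ]
corners [[0.447, -0.041, 0.055], [0.665, -0.027, 0.055], [0.689, -0.349, 0.055], [0.476, -0.355, 0.055]]
bar s [ 0.50073076 -0.25018413  0.101     ]
bar s [ 0.50366647 -0.31247789  0.101     ]
bar t [ 0.49749364 -0.24208343  0.101     ]
bar t [ 0.49898388 -0.3066149   0.101     ]
ptr [ 0.55047244 -0.23796778  0.068     ] idx [ 0.52004945 -0.22375823  0.068     ]
lid [ 0.63075244 -0.18684541  0.06      ]
portion [0.38790816 0.04666706 0.064     ]
can [0.75006078 0.0840161  0.122     ]
carton [0.71014775 0.2020289  0.1       ]
brush [ 0.42321335 -0.22630666  0.03      ]
```

```bash
cat > plan.py <<'E'
from h import *
from scipy.spatial.transform import Rotation as Ro
def cur():
    s=observe(); return np.array(s['eef_pos']),Ro.from_quat(np.roll(s['tool_rot'],-1)),s
def frame(z,y):
    z=z/np.linalg.norm(z); y=y-z*(y@z); y/=np.linalg.norm(y); return Ro.from_matrix(np.c_[np.cross(y,z),y,z])
def delta(p,R):
    p0,R0,s=cur(); return np.round(p-p0,4),np.round((R*R0.inv()).as_rotvec(),4)
Z=np.array([0,0,1.])
def az(d): d=np.radians(d); return np.array([np.cos(d),np.sin(d),0])
c=np.array([.5245,.2097,.0814]); yaw=-35.5; h=az(yaw)
ax=np.cos(.35)*h-np.sin(.35)*Z
th=np.radians(60); zt=np.cos(th)*h-np.sin(th)*Z
Rg=frame(zt,az(yaw+90)); G=c-.025*ax; Pg=G+.005*zt
E
python3 - <<'E'
from plan import *
print(Pg,delta(Pg-.14*zt,Rg))
for n,q in [('scene',(339,221)),('scene',(371,209.5)),('top',(262.5,185)),('top',(285,200)),('top',(255,197.5)),('top',(277,211))]:
    print(n,q,[onz(n,q,z).round(3).tolist() for z in(0,.04,.08)])
E
```

```text
[0.50741634 0.22188566 0.08564232] (array([ 0.2564, -0.3311,  0.002 ]), array([-0.2356, -0.4697, -0.2964]))
scene (339, 221) [[0.473, 0.344, 0.0], [0.489, 0.309, 0.04], [0.504, 0.274, 0.08]]
scene (371, 209.5) [[0.535, 0.432, 0.0], [0.548, 0.394, 0.04], [0.561, 0.356, 0.08]]
top (262.5, 185) [[0.634, 0.273, 0.0], [0.623, 0.268, 0.04], [0.612, 0.263, 0.08]]
top (285, 200) [[0.594, 0.218, 0.0], [0.585, 0.215, 0.04], [0.576, 0.212, 0.08]]
top (255, 197.5) [[0.602, 0.292, 0.0], [0.593, 0.286, 0.04], [0.583, 0.28, 0.08]]
top (277, 211) [[0.567, 0.238, 0.0], [0.559, 0.234, 0.04], [0.551, 0.23, 0.08]]
```

Emit:
move_arm(linear=[[0, 0, 0.05], [0.03, -0.03, 0.1], [0.06, -0.07, 0.1], [0.09, -0.11, 0.1], [0.12, -0.15, 0.1], [0.15, -0.19, 0.1], [0.18, -0.23, 0.1], [0.21, -0.27, 0.08], [0.24, -0.31, 0.04], [0.256, -0.331, 0.002], [0.256, -0.331, 0.002], [0.256, -0.331, 0.002]], turn=[[0, 0, 0], [0, 0, 0], [-0.03, -0.06, -0.04], [-0.06, -0.12, -0.08], [-0.1, -0.2, -0.12], [-0.14, -0.28, -0.18], [-0.18, -0.36, -0.22], [-0.21, -0.42, -0.26], [-0.236, -0.47, -0.296], [-0.236, -0.47, -0.296], [-0.236, -0.47, -0.296], [-0.236, -0.47, -0.296]], claw=[0, 0, 0, 0, 0, 0, 0, 0, 0, 0, 0, 0])

```text
clock: 1.6
eef_pos: [0.4501, 0.264, 0.2081]
tool_rot: [0.247, 0.294, 0.92, -0.078]
force: [-0.2, 0.4, -0.4]
finger_gap: 0.0855
```

Run:
```python
from plan import *
s=observe(); C=cam('wrist'); im=read_camera('wrist')
print(delta(Pg-.14*zt,Rg),np.round(s['joint_pos'],2),s['force'],s['clock'])
import fit
q=proj('wrist',fit.pts(np.r_[c,np.radians(yaw),.35]),C)
for u,v in q: cv2.circle(im,(int(round(u)),int(round(v))),1,(0,255,0),-1)
cv2.imwrite('pics/w1.png',im)
```

```text
(array([ 0.0003, -0.0021, -0.0016]), array([-0.0022,  0.0016, -0.0022])) [-1.18  0.21  0.21  2.02  0.58  1.02 -0.36] [-0.18299623  0.40244731 -0.39493698] 1.6
[ 0.52632438  0.21379536  0.06       -0.61086524  0.349     ] [ 0.52445133  0.20968019  0.08142266 -0.61998952  0.35318602] [-35.52278261  20.23606827] [ 1.4  1.1  0.2  0.3 -1.2 -0.3 -0.1  2.   1.2  0.5  0.1  1.   0.4 -0.6
 -0.1 -1.3 -1.3 -0.7 -0.4  0.2]
```

View pics/w1.png

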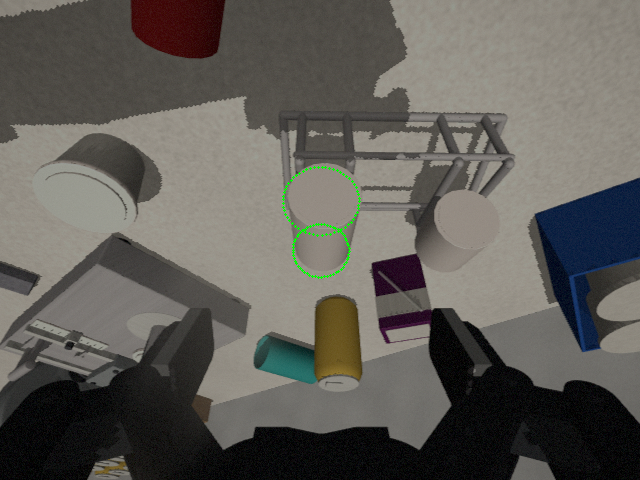

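The projected cup model (green rings) lies on the cup at wrist (321,200), and the jaws straddle it. I'll approach and grip.

Emit:
move_arm(linear=[[0.01, -0.007, -0.021], [0.02, -0.014, -0.042], [0.03, -0.021, -0.063], [0.039, -0.028, -0.083], [0.046, -0.033, -0.098], [0.052, -0.037, -0.11], [0.057, -0.041, -0.121], [0.057, -0.041, -0.121], [0.057, -0.041, -0.121]], turn=[[0, 0, 0], [0, 0, 0], [0, 0, 0], [0, 0, 0], [0, 0, 0], [0, 0, 0], [0, 0, 0], [0, 0, 0], [0, 0, 0]], claw=[0, 0, 0, 0, 0, 0, 0, 0, 0])

```text
clock: 2.78
eef_pos: [0.5072, 0.2225, 0.0869]
tool_rot: [0.247, 0.294, 0.92, -0.078]
force: [0.1, 0.4, 0.2]
finger_gap: 0.0853
```

Run:
```python
from plan import *
print(delta(Pg,Rg),cur()[2]['force'])
```

```text
(array([ 0.0002, -0.0007, -0.0013]), array([-0.0011,  0.0012, -0.0014])) [0.12416294 0.41435625 0.20623401]
```

Emit:
move_arm(linear=[[0, 0, 0], [0, 0, 0], [0, 0, 0], [0, 0, 0], [0, 0, 0], [0, 0, 0], [0, 0, 0], [0, 0, 0], [0, 0, 0], [0, 0, 0]], turn=[[0, 0, 0], [0, 0, 0], [0, 0, 0], [0, 0, 0], [0, 0, 0], [0, 0, 0], [0, 0, 0], [0, 0, 0], [0, 0, 0], [0, 0, 0]], claw=[60, 110, 160, 200, 255, 255, 255, 255, 255, 255])

```text
clock: 4.03
eef_pos: [0.5083, 0.2259, 0.0882]
tool_rot: [0.248, 0.293, 0.92, -0.075]
force: [-3.4, 5.0, 8.7]
finger_gap: 0.0421
```

Run:
```python
from plan import *
print(cur()[2]['finger_gap'],cur()[2]['force'],cur()[2]['clock'])
a=read_camera('wrist'); b=read_camera('scene')[170:310,270:430]
b=cv2.resize(b,None,fx=3,fy=3,interpolation=cv2.INTER_CUBIC)
a=cv2.resize(a,(427,320)); a=np.pad(a,((0,100),(0,0),(0,0)))
cv2.imwrite('pics/g1.png',np.hstack([a,b])[:,:800])
```

```text
0.04208259834228976 [-3.38756401  5.04702582  8.66560012] 4.025
```

View pics/g1.png

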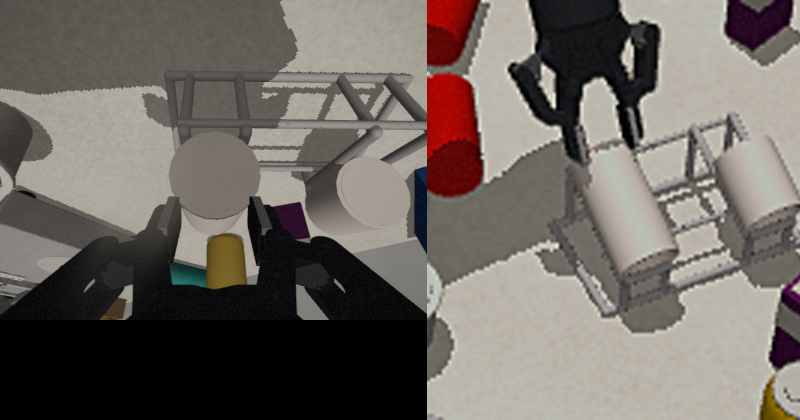

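Run:
```python
from plan import *
p,R,s=cur(); x,y,z=R.as_matrix().T
for d in (.014,-.005,-.03):
    for e in(-1,1):
        q=p+d*z+e*y*.021
        print(d,e,q.round(3),proj('scene',q).round(0),(proj('wrist',q)*2/3).round(0))
print(x,y,z)
w=(p-.005*z)-c; t=w@ax; print('grasp rel axis: along',t,'perp',w-t*ax, np.linalg.norm(w-t*ax))
```

```text
0.014 -1 [0.502 0.205 0.076] [[326. 238.]] [[188. 183.]]
0.014 1 [0.526 0.239 0.076] [[340. 233.]] [[242. 183.]]
-0.005 -1 [0.494 0.21  0.092] [[325. 232.]] [[186. 194.]]
-0.005 1 [0.518 0.245 0.093] [[339. 227.]] [[244. 194.]]
-0.03 -1 [0.484 0.217 0.114] [[323. 223.]] [[181. 211.]]
-0.03 1 [0.508 0.252 0.114] [[337. 218.]] [[249. 211.]]
[-0.70562286  0.50238161 -0.49970901] [0.57665029 0.81696058 0.0070608 ] [ 0.41178978 -0.28317508 -0.86616456]
grasp rel axis: along -0.027370864018556675 perp [0.00270712 0.002716   0.00171692] 0.004201544276990487
```

The fingers hold the end of the cup. The 42 mm gap points to compliant contact under the firm grip, and the cup hasn't moved. I'll lift it and check.

Emit:
move_arm(linear=[[0, 0, 0.005], [0, 0, 0.015], [0, 0, 0.03], [-0.003, 0, 0.05], [-0.006, 0, 0.08], [-0.01, 0, 0.11], [-0.01, 0, 0.14], [-0.01, 0, 0.17], [-0.01, 0, 0.2], [-0.01, 0, 0.2], [-0.01, 0, 0.2]], turn=[[0, 0, 0], [0, 0, 0], [0, 0, 0], [0, 0, 0], [0, 0, 0], [0, 0, 0], [0, 0, 0], [0, 0, 0], [0, 0, 0], [0, 0, 0], [0, 0, 0]], claw=[255, 255, 255, 255, 255, 255, 255, 255, 255, 255, 255])

```text
clock: 5.5
eef_pos: [0.4968, 0.2215, 0.2865]
tool_rot: [0.247, 0.294, 0.92, -0.078]
force: [-0.4, -0.8, -1.1]
finger_gap: -0.0001
```

Run:
```python
from plan import *
p,R,s=cur(); print(p,s['force'],s['finger_gap'],s['clock'],np.round(s['joint_pos'],2))
a=read_camera('wrist'); b=read_camera('scene'); t=read_camera('top')
np.savez('lift.npz',a=a,b=b,t=t,pw=cam('wrist')[1])
p0=proj('scene',p)[0].astype(int); p1=proj('top',p)[0].astype(int); print(p0,p1)
f=lambda im,q:cv2.resize(im[max(0,q[1]-60):,max(0,q[0]-60):][:120,:120],(400,400),interpolation=cv2.INTER_CUBIC)
cv2.imwrite('pics/l1.png',np.hstack([f(b,p0),f(t,p1)]))
```

```text
[0.49678074 0.22150244 0.28647131] [-0.36082246 -0.77261967 -1.11834632] -5.8358541660066713e-05 5.5 [-1.09  0.12  0.24  1.92  0.55  1.11 -0.15]
[330 173] [270 217]
```

View pics/l1.png

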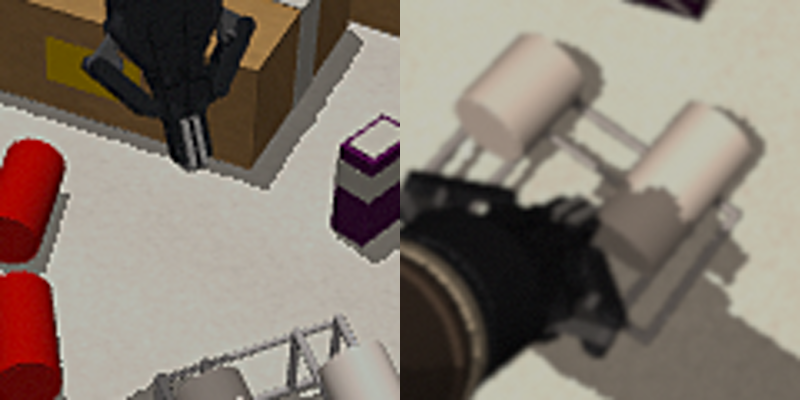

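The cup slipped out and is still in the rack. The jaws look as if they were higher than the stated TCP, so I'll check the real fingertip position against the calibration.

Run:
```python
from plan import *
p,R,s=cur(); x,y,z=R.as_matrix().T
d=np.load('lift.npz'); ims={'wrist':d['a'].copy(),'scene':d['b'].copy(),'top':d['t'].copy()}
o=[]
for n,w in(('scene',(300,130,60,60)),('top',(240,190,60,60)),('wrist',None)):
    im=ims[n]
    if w:
        X,Y,W,H=w; k=6.6; im=cv2.resize(im[Y:Y+H,X:X+W],None,fx=k,fy=k,interpolation=cv2.INTER_CUBIC)
    else: X=220;Y=180;k=2; im=cv2.resize(im[180:380,220:420],None,fx=k,fy=k)
    for e,col in((.014,(0,255,0)),(0,(0,255,255)),(-.02,(0,0,255)),(-.04,(255,0,255))):
        q=proj(n,p+e*z)[0]; print(n,e,q.round(1)); cv2.circle(im,(int((q[0]-X)*k),int((q[1]-Y)*k)),3,col,-1)
    o.append(cv2.resize(im,(265,265)) if 0 else cv2.resize(im,(266,266)))
cv2.imwrite('pics/tipchk.png',cv2.resize(np.hstack(o),None,fx=1,fy=1))
```

```text
scene 0.014 [331.7 179.4]
scene 0 [330.5 173.7]
scene -0.02 [328.8 165.6]
scene -0.04 [327.2 157.3]
top 0.014 [273.5 215.5]
top 0 [270.6 217.4]
top -0.02 [266.1 220.3]
top -0.04 [261.4 223.2]
wrist 0.014 [322.6 274.6]
wrist 0 [322.6 286. ]
wrist -0.02 [322.8 305.5]
wrist -0.04 [322.9 330.1]
```

View pics/tipchk.png

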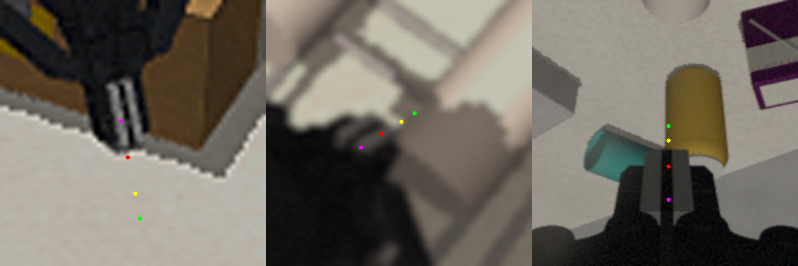

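Emit:
move_arm(linear=[[-0.01, 0.01, -0.015], [-0.02, 0.02, -0.03], [-0.033, 0.03, -0.05], [-0.042, 0.037, -0.07], [-0.047, 0.041, -0.079], [-0.047, 0.041, -0.079], [-0.047, 0.041, -0.079], [-0.047, 0.041, -0.079], [-0.047, 0.041, -0.079]], turn=[[0, 0, 0], [0, 0, 0], [0, 0, 0], [0, 0, 0], [0, 0, 0], [0, 0, 0], [0, 0, 0], [0, 0, 0], [0, 0, 0]], claw=[0, 0, 0, 0, 0, 0, 0, 0, 0])

```text
clock: 6.78
eef_pos: [0.4504, 0.263, 0.208]
tool_rot: [0.247, 0.294, 0.92, -0.078]
force: [0.1, -0.5, -0.1]
finger_gap: 0.0855
```

Run:
```python
from plan import *
import contextlib,io
with contextlib.redirect_stdout(io.StringIO()): import fit
p,R,s=cur(); x,y,z=R.as_matrix().T; print(p,s['finger_gap'],s['clock'])
C=cam('wrist'); im=read_camera('wrist')
old=cv2.imread('pics/w1.png')
g=lambda i:i[150:290,270:375].copy()
print('corr',cv2.phaseCorrelate(cv2.cvtColor(g(old),6).astype(np.float32),cv2.cvtColor(g(im),6).astype(np.float32)))
for d in(0,-.02,-.03,-.04):print(d,proj('wrist',np.array([p+d*z-.0427*y,p+d*z+.0427*y])).round(0).tolist())
q=proj('wrist',fit.pts(np.r_[c,np.radians(yaw),.35]),C)
for u,v in q: cv2.circle(im,(int(round(u)),int(round(v))),1,(0,255,0),-1)
for e in(-1,1):
  for d,col in((-.02,(0,0,255)),(-.03,(255,255,0)),(-.04,(255,0,255))):
    u,v=proj('wrist',p+d*z+e*.0427*y)[0]; cv2.circle(im,(int(u),int(v)),2,col,-1)
cv2.imwrite('pics/w2.png',im)
```

```text
[0.45040967 0.26300183 0.20803749] 0.0854791504409672 6.775
corr ((0.38453200369460916, -0.26811436101120023), 0.6451289587550693)
0 [[236.0, 286.0], [410.0, 286.0]]
-0.02 [[226.0, 306.0], [420.0, 306.0]]
-0.03 [[220.0, 317.0], [426.0, 317.0]]
-0.04 [[213.0, 330.0], [433.0, 330.0]]
```

View pics/w2.png

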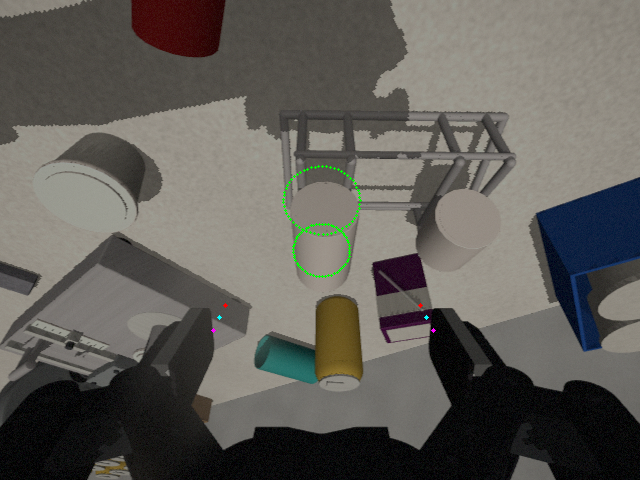

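The cup has moved. It is now farther down its axis, with the bottom disc at wrist (324,210) and the mouth edge at (323,290). I'll refit it from new crops.

Run:
```python
from crop import *
from h import *
for n in('scene','top','wrist'): cv2.imwrite(f'pics/{n}9.png',read_camera(n))
np.savez('w9.npz',K=cam('wrist')[0],T=cam('wrist')[1])
a,b,w=tile([('pics/scene9.png',310,195,70,100,4),('pics/top9.png',250,170,70,100,4),('pics/wrist9.png',270,160,100,150,3)],0)
w=np.pad(w[:450,:240],((0,0),(0,0),(0,0)));
P=lambda i:np.pad(i,((0,450-i.shape[0]),(0,0),(0,0)))
cv2.imwrite('pics/c9.png',np.hstack([P(a),P(b),w]))
```

```text
(no output)
```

View pics/c9.png

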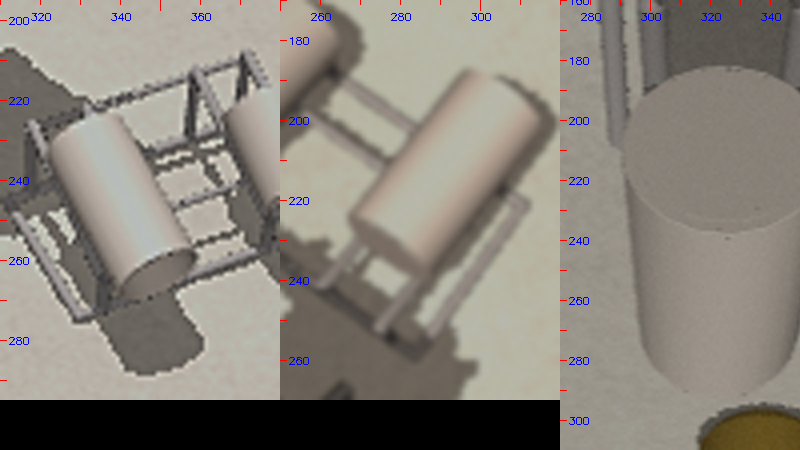

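```bash
cat > fit2.py <<'E'
import contextlib,io
with contextlib.redirect_stdout(io.StringIO()): import fit
from fit import *
d=np.load('w9.npz'); C['wrist']=(d['K'],d['T'])
Q={'scene':[(322.5,232.5),(331.3,252.5),(339.5,267.5),(345,269.5),(352.5,267),(358.8,260),(347.5,235),(342,224.5),(335,222.5),(327.5,226.3),(357.5,257.5)],
'top':[(267.5,223.8),(281.3,206.3),(297,187.5),(301.3,187.5),(310,192.5),(315,199.5),(302.5,218.8),(287.5,237.5),(282.5,238.5),(271.3,231.3)],
'wrist':[(291,213.3),(294,250),(298.3,273.3),(310,288.3),(325.7,292.3),(325,182),(310,185),(296.7,195),(358,210),(350,270)]}
def res2(p):
    r=[]
    for n in Q:
        hu=cv2.convexHull(proj(n,pts(p),C[n]).astype(np.float32)); r+=[cv2.pointPolygonTest(hu,q,True) for q in Q[n]]
    return np.array(r)
for p0 in (.35,.1):
    f2=least_squares(res2,np.r_[.54,.2,.09,-.62,p0],diff_step=1e-3,loss='soft_l1')
    print(f2.x.round(4),np.degrees(f2.x[3:]),f2.cost,res2(f2.x).round(1))
E
python3 fit2.py
```

```text
[ 0.5463  0.1976  0.0763 -0.6291  0.2233] [-36.04762081  12.79209249] 6.479913812234071 [ 1.1  0.4  0.7  0.2 -0.4  0.7 -0.7 -0.9 -0.4  0.2  1.3  0.8  0.7  1.
  0.3 -0.2  0.2  0.5  1.1  0.2 -0.2  0.5 -0.6  0.7  0.1 -0.5 -0.3 -0.1
  0.3  2.5  0.2]
[ 0.5463  0.1976  0.0763 -0.6292  0.2233] [-36.04902142  12.79510238] 6.479871627476297 [ 1.1  0.4  0.7  0.2 -0.4  0.7 -0.7 -0.9 -0.4  0.2  1.3  0.8  0.7  1.
  0.3 -0.2  0.2  0.5  1.1  0.2 -0.2  0.5 -0.6  0.7  0.1 -0.5 -0.3 -0.1
  0.3  2.5  0.2]
```

```bash
sed -i 's/^c=.*/c=np.array([.5463,.1976,.0763]); yaw=-36.; h=az(yaw)/; s/np.cos(.35)\*h-np.sin(.35)/np.cos(.2233)*h-np.sin(.2233)/; s/^th=.*/th=np.radians(55); zt=np.cos(th)*h-np.sin(th)*Z/; s/^Rg=.*/Rg=frame(zt,az(yaw+90)); G=c-.027*ax; Pg=G+.043*zt/' plan.py
python3 - <<'E'
from plan import *
def hz(n,q,C=None): 
    r=[]
    for z in(0,.02,.04,.06,.08):
        w=onz(n,q,z,C)-c; r.append(round(w@h,3))
    return r
print('scene mid',hz('scene',(352.5,246)),'low',hz('scene',(360,261)),'up',hz('scene',(350,218)),'2nd',hz('scene',(350,232)))
print('top',hz('top',(270,190)),hz('top',(272,208)))
C=cam('wrist'); print('wrist',hz('wrist',(395,207),C),hz('wrist',(400,157),C),hz('wrist',(400,117),C))
print(Pg,delta(Pg,Rg),delta(Pg-.14*zt,Rg))
E
```

```text
scene mid [np.float64(-0.044), np.float64(-0.029), np.float64(-0.014), np.float64(0.001), np.float64(0.015)] low [np.float64(0.013), np.float64(0.026), np.float64(0.04), np.float64(0.054), np.float64(0.068)] up [np.float64(-0.142), np.float64(-0.126), np.float64(-0.109), np.float64(-0.093), np.float64(-0.076)] 2nd [np.float64(-0.093), np.float64(-0.078), np.float64(-0.062), np.float64(-0.047), np.float64(-0.031)]
top [np.float64(0.026), np.float64(0.024), np.float64(0.021), np.float64(0.018), np.float64(0.015)] [np.float64(-0.008), np.float64(-0.01), np.float64(-0.012), np.float64(-0.014), np.float64(-0.016)]
wrist [np.float64(0.025), np.float64(0.006), np.float64(-0.012), np.float64(-0.031), np.float64(-0.05)] [np.float64(-0.044), np.float64(-0.058), np.float64(-0.072), np.float64(-0.087), np.float64(-0.101)] [np.float64(-0.088), np.float64(-0.099), np.float64(-0.111), np.float64(-0.122), np.float64(-0.134)]
[0.54495229 0.19857917 0.04705558] (array([ 0.0948, -0.0645, -0.1607]), array([-0.0518, -0.0699, -0.0098])) (array([ 0.0298, -0.0173, -0.046 ]), array([-0.0518, -0.0699, -0.0098]))
```

Emit:
move_arm(linear=[[0.015, -0.009, -0.023], [0.03, -0.017, -0.046], [0.038, -0.023, -0.06], [0.047, -0.03, -0.077], [0.057, -0.037, -0.094], [0.067, -0.044, -0.111], [0.077, -0.051, -0.128], [0.085, -0.058, -0.144], [0.092, -0.062, -0.155], [0.095, -0.0645, -0.161], [0.095, -0.0645, -0.161], [0.095, -0.0645, -0.161]], turn=[[-0.03, -0.04, -0.005], [-0.052, -0.07, -0.01], [-0.052, -0.07, -0.01], [-0.052, -0.07, -0.01], [-0.052, -0.07, -0.01], [-0.052, -0.07, -0.01], [-0.052, -0.07, -0.01], [-0.052, -0.07, -0.01], [-0.052, -0.07, -0.01], [-0.052, -0.07, -0.01], [-0.052, -0.07, -0.01], [-0.052, -0.07, -0.01]], claw=[0, 0, 0, 0, 0, 0, 0, 0, 0, 0, 0, 0])

```text
clock: 8.48
eef_pos: [0.5451, 0.1991, 0.0469]
tool_rot: [0.286, 0.295, 0.907, -0.093]
force: [0.5, -0.4, -0.3]
finger_gap: 0.0855
```

Run:
```python
from plan import *
print(delta(Pg,Rg),cur()[2]['force'])
```

```text
(array([-0.0002, -0.0005,  0.0001]), array([-0.0002,  0.0003, -0.0002])) [ 0.48643294 -0.3558753  -0.28803821]
```

Emit:
move_arm(linear=[[0, 0, 0], [0, 0, 0], [0, 0, 0], [0, 0, 0], [0, 0, 0]], turn=[[0, 0, 0], [0, 0, 0], [0, 0, 0], [0, 0, 0], [0, 0, 0]], claw=[50, 80, 95, 110, 110])

```text
clock: 9.1
eef_pos: [0.5455, 0.1986, 0.0469]
tool_rot: [0.286, 0.295, 0.907, -0.093]
force: [1.4, -0.6, 3.2]
finger_gap: 0.0572
```

Stopped at 57 mm, which is the cup's diameter. I'll tighten the grip and lift.

Emit:
move_arm(linear=[[0, 0, 0], [0, 0, 0], [0, 0, 0], [0, 0, 0.01], [0, 0, 0.025], [0, 0, 0.045], [0, 0, 0.07], [0, 0, 0.1], [0, 0, 0.13], [0, 0, 0.16], [0, 0, 0.2], [0, 0, 0.25], [0, 0, 0.25]], turn=[[0, 0, 0], [0, 0, 0], [0, 0, 0], [0, 0, 0], [0, 0, 0], [0, 0, 0], [0, 0, 0], [0, 0, 0], [0, 0, 0], [0, 0, 0], [0, 0, 0], [0, 0, 0], [0, 0, 0]], claw=[160, 220, 255, 255, 255, 255, 255, 255, 255, 255, 255, 255, 255])

```text
clock: 10.72
eef_pos: [0.546, 0.1994, 0.301]
tool_rot: [0.287, 0.296, 0.907, -0.09]
force: [-0.1, 0.1, -1.8]
finger_gap: 0.0572
```

```bash
cat > fin.py <<'E'
from plan import *
at=Rg.inv().apply(ax); gt=Rg.inv().apply(c-Pg)   # cup axis, centre in tool frame
post=np.array([.5845,-.1065,.055])
def final(psi,zr):
    # y_t horizontal at az psi-90; mouth down
    A=np.c_[at,[0,1,0],np.cross(at,[0,1,0])]; B=np.c_[-Z,az(psi-90),np.cross(-Z,az(psi-90))]
    M=B@np.linalg.inv(A); R=Ro.from_matrix(M)
    ctr=post+[0,0,.055+zr]; return ctr-R.apply(gt),R
E
python3 - <<'E'
from fin import *
p0,R0,s=cur(); print('j',np.round(s['joint_pos'],2),'at',at.round(3),'gt',gt.round(4))
for psi in(-10,-30,10):
    p,R=final(psi,.13); print(psi,p.round(4),'z',R.as_matrix()[:,2].round(2),'rel',(R*R0.inv()).as_rotvec().round(3),np.linalg.norm((R*R0.inv()).as_rotvec()))
    best=min(((np.linalg.norm((R*(R0*Ro.from_rotvec([0,0,f])).inv()).as_rotvec()),f) for f in np.radians(np.arange(-180,181,2)))); print('spin',best)
    rv=(R*R0.inv()).as_rotvec()
    for k in np.linspace(0,1,7): 
        q=Ro.from_rotvec(rv*k)*R0; print('   ',q.as_matrix()[:,2].round(2),'mouth',q.apply(at).round(2))
E
```

```text
j [-1.04  0.15  0.25  1.89  0.65  1.09 -0.15] at [-0.672  0.     0.741] gt [-0.0181 -0.     -0.023 ]
-10 [ 0.6129 -0.1115  0.2351] z [ 0.66 -0.12 -0.74] rel [ 1.628 -0.683 -2.153] 2.7837857139339723
spin (np.float64(0.3023317653539479), np.float64(2.792526803190927))
    [ 0.47 -0.33 -0.82] mouth [ 0.79 -0.57 -0.22]
    [ 0.45 -0.27 -0.85] mouth [ 0.58 -0.75 -0.32]
    [ 0.47 -0.2  -0.86] mouth [ 0.34 -0.8  -0.48]
    [ 0.5  -0.14 -0.85] mouth [ 0.13 -0.73 -0.67]
    [ 0.55 -0.1  -0.83] mouth [-0.02 -0.54 -0.84]
    [ 0.61 -0.09 -0.79] mouth [-0.06 -0.28 -0.96]
    [ 0.66 -0.12 -0.74] mouth [ 0.  0. -1.]
-30 [ 0.6095 -0.1209  0.2351] z [ 0.58 -0.34 -0.74] rel [ 1.605 -1.032 -2.386] 3.055355356489618
spin (np.float64(0.13994576718164675), np.float64(3.07177948351002))
    [ 0.47 -0.33 -0.82] mouth [ 0.79 -0.57 -0.22]
    [ 0.48 -0.3  -0.82] mouth [ 0.56 -0.78 -0.29]
    [ 0.51 -0.28 -0.81] mouth [ 0.29 -0.85 -0.43]
    [ 0.54 -0.27 -0.8 ] mouth [ 0.05 -0.78 -0.63]
    [ 0.56 -0.28 -0.78] mouth [-0.09 -0.57 -0.81]
    [ 0.58 -0.3  -0.76] mouth [-0.11 -0.29 -0.95]
    [ 0.58 -0.34 -0.74] mouth [ 0.  0. -1.]
10 [ 0.6129 -0.1015  0.2351] z [ 0.66  0.12 -0.74] rel [ 1.609 -0.364 -1.9  ] 2.5166965660161917
spin (np.float64(0.5012515053488648), np.float64(2.5132741228718345))
    [ 0.47 -0.33 -0.82] mouth [ 0.79 -0.57 -0.22]
    [ 0.43 -0.25 -0.87] mouth [ 0.6  -0.72 -0.35]
    [ 0.42 -0.14 -0.9 ] mouth [ 0.39 -0.76 -0.52]
    [ 0.45 -0.04 -0.89] mouth [ 0.2  -0.68 -0.7 ]
    [ 0.5   0.05 -0.86] mouth [ 0.05 -0.51 -0.86]
    [ 0.58  0.1  -0.81] mouth [-0.02 -0.27 -0.96]
    [ 0.66  0.12 -0.74] mouth [ 0.  0. -1.]
```

Run:
```python
from fin import *
p,R=final(0,.13); d,r=delta(p,R); print(p,d,r)
for k in range(1,18): print(k,np.round(r*k/17,3).tolist())
```

```text
[ 0.61338724 -0.1065      0.23514835] [ 0.0674 -0.3059 -0.0659] [ 1.6231 -0.5198 -2.0285]
1 [0.095, -0.031, -0.119]
2 [0.191, -0.061, -0.239]
3 [0.286, -0.092, -0.358]
4 [0.382, -0.122, -0.477]
5 [0.477, -0.153, -0.597]
6 [0.573, -0.183, -0.716]
7 [0.668, -0.214, -0.835]
8 [0.764, -0.245, -0.955]
9 [0.859, -0.275, -1.074]
10 [0.955, -0.306, -1.193]
11 [1.05, -0.336, -1.313]
12 [1.146, -0.367, -1.432]
13 [1.241, -0.397, -1.551]
14 [1.337, -0.428, -1.671]
15 [1.432, -0.459, -1.79]
16 [1.528, -0.489, -1.909]
17 [1.623, -0.52, -2.029]
```

Emit:
move_arm(linear=[[0, 0, 0.02], [0.002, -0.01, 0.04], [0.006, -0.03, 0.05], [0.01, -0.05, 0.05], [0.014, -0.07, 0.05], [0.019, -0.09, 0.05], [0.023, -0.11, 0.05], [0.028, -0.13, 0.05], [0.032, -0.15, 0.05], [0.037, -0.17, 0.05], [0.042, -0.19, 0.05], [0.046, -0.21, 0.05], [0.05, -0.23, 0.04], [0.055, -0.25, 0.03], [0.06, -0.27, 0.01], [0.064, -0.29, -0.02], [0.0675, -0.306, -0.046], [0.0675, -0.306, -0.046], [0.0675, -0.306, -0.046], [0.0675, -0.306, -0.046]], turn=[[0.095, -0.031, -0.119], [0.191, -0.061, -0.239], [0.286, -0.092, -0.358], [0.382, -0.122, -0.477], [0.477, -0.153, -0.597], [0.573, -0.183, -0.716], [0.668, -0.214, -0.835], [0.764, -0.245, -0.955], [0.859, -0.275, -1.074], [0.955, -0.306, -1.193], [1.05, -0.336, -1.313], [1.146, -0.367, -1.432], [1.241, -0.397, -1.551], [1.337, -0.428, -1.671], [1.432, -0.459, -1.79], [1.528, -0.489, -1.909], [1.623, -0.52, -2.029], [1.623, -0.52, -2.029], [1.623, -0.52, -2.029], [1.623, -0.52, -2.029]], claw=[255, 255, 255, 255, 255, 255, 255, 255, 255, 255, 255, 255, 255, 255, 255, 255, 255, 255, 255, 255])

```text
clock: 13.22
eef_pos: [0.6124, -0.1066, 0.2505]
tool_rot: [-0.002, 0.933, 0.004, 0.359]
force: [-0.4, -0.2, -0.5]
finger_gap: 0.0572
```

Run:
```python
from fin import *
from crop import tile
import contextlib,io
with contextlib.redirect_stdout(io.StringIO()): import fit
p,R,s=cur(); pf,Rf=final(0,.15); print(delta(pf,Rf),s['force'],s['finger_gap'],np.round(s['joint_pos'],2),s['clock'])
cc=p+R.apply(gt); a=R.apply(at); print('pred centre',cc,'axis',a)
u=np.cross(a,[0,1,0]);u/=np.linalg.norm(u);v=np.cross(a,u);t=np.linspace(0,2*np.pi,40)
ring=.029*(np.outer(np.cos(t),u)+np.outer(np.sin(t),v)); P=np.vstack([cc+ring+.055*a,cc+ring-.055*a])
T=[]
C={}
for n in('scene','top','wrist'):
    C[n]=cam(n); im=read_camera(n); cv2.imwrite(f'pics/{n}h.png',im)
    for q in proj(n,P,C[n]): cv2.circle(im,tuple(int(round(x)) for x in q),0,(0,255,0),-1)
    if n!='wrist':
        for q in proj(n,[post,post+[0,0,.09]],C[n]): cv2.circle(im,tuple(int(round(x)) for x in q),0,(0,0,255),-1)
    cv2.imwrite(f'pics/{n}h_o.png',im)
cs=proj('scene',cc,C['scene'])[0].astype(int); ct=proj('top',cc,C['top'])[0].astype(int); print(cs,ct)
a_,b_=tile([('pics/scene'+'h_o.png',cs[0]-35,cs[1]-40,80,100,5),('pics/toph_o.png',ct[0]-40,ct[1]-50,80,100,5)],0)
cv2.imwrite('pics/hover.png',np.hstack([a_,b_]))
np.savez('hov.npz',Kw=C['wrist'][0],Tw=C['wrist'][1])
```

```text
(array([0.001 , 0.0001, 0.0046]), array([-0.0009, -0.0015, -0.0095])) [-0.38357408 -0.16089419 -0.49936711] 0.057218832308691354 [-0.85  0.    1.06  2.26 -0.75  0.21 -0.67] 13.225
pred centre [ 0.58349314 -0.10688219  0.25540995] axis [-1.48658645e-03  8.82737342e-04 -9.99998505e-01]
[292 294] [448 170]
```

View pics/hover.png

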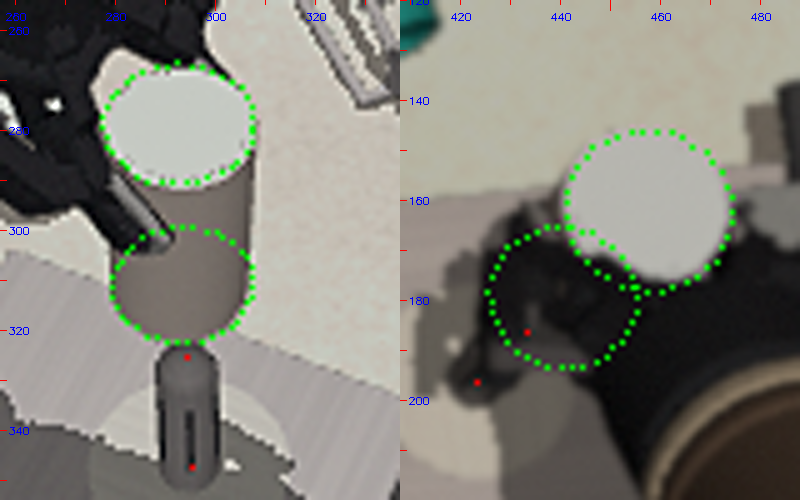

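The predicted rings lie on the held cup (scene (292,278) and (292,310), top (458,162)), and the cup is upright and centred over the post. I'll lower it.

Emit:
move_arm(linear=[[0.001, 0, -0.012], [0.001, 0, -0.024], [0.001, 0, -0.036], [0.001, 0, -0.048], [0.001, 0, -0.06], [0.001, 0, -0.072], [0.001, 0, -0.084], [0.001, 0, -0.096], [0.001, 0, -0.108], [0.001, 0, -0.12], [0.001, 0, -0.13], [0.001, 0, -0.13]], turn=[[0, 0, 0], [0, 0, 0], [0, 0, 0], [0, 0, 0], [0, 0, 0], [0, 0, 0], [0, 0, 0], [0, 0, 0], [0, 0, 0], [0, 0, 0], [0, 0, 0], [0, 0, 0]], claw=[255, 255, 255, 255, 255, 255, 255, 255, 255, 255, 255, 255])

```text
clock: 14.88
eef_pos: [0.6186, -0.1179, 0.1629]
tool_rot: [-0.014, 0.946, 0.008, 0.324]
force: [-0.2, -0.6, -1.3]
finger_gap: 0.0572
```

Run:
```python
from fin import *
p,R,s=cur(); pf,Rf=final(0,0); print(delta(pf,Rf),s['force'],s['finger_gap'],np.round(s['joint_pos'],2))
print('pred centre',p+R.apply(gt),R.apply(at))
```

```text
(array([-0.0052,  0.0114, -0.0577]), array([-0.0202, -0.0767, -0.0241])) [-0.24840638 -0.59985243 -1.26532606] 0.05724559611391004 [ 0.38  0.22 -0.2   2.21 -1.03  0.13 -0.36]
pred centre [ 0.59014148 -0.11870378  0.16993623] [-0.0768908   0.01928437 -0.99685301]
```

The arm ran into its j5 and j6 limits at this tilt azimuth. I'll raise the cup again and turn the gripper about the post's axis, which leaves the cup's own pose unchanged.

Emit:
move_arm(linear=[[0, 0, 0.015], [0, 0, 0.03], [0, 0, 0.045], [0, 0, 0.06], [0, 0, 0.075], [0, 0, 0.09], [0, 0, 0.09], [0, 0, 0.09]], turn=[[0, 0, 0], [0, 0, 0], [0, 0, 0], [0, 0, 0], [0, 0, 0], [0, 0, 0], [0, 0, 0], [0, 0, 0]], claw=[255, 255, 255, 255, 255, 255, 255, 255])

```text
clock: 15.88
eef_pos: [0.6182, -0.1177, 0.2528]
tool_rot: [-0.014, 0.946, 0.008, 0.324]
force: [0.0, 0.9, -0.8]
finger_gap: 0.0574
```

Run:
```python
from fin import *
p,R,s=cur(); print(p,s['force'],np.round(s['joint_pos'],2))
print('pred centre',p+R.apply(gt),R.apply(at))
for psi in(-30,-60,-90,-110):
  pf,Rf=final(psi,.15); print(psi,delta(pf,Rf))
```

```text
[ 0.61817909 -0.11771388  0.25282022] [ 0.04052132  0.87119887 -0.83679993] [ 0.04  0.07  0.17  2.13 -0.53  0.34 -0.9 ]
pred centre [ 0.5897572  -0.11852981  0.25985882] [-0.07672517  0.01936532 -0.9968642 ]
-30 (array([-0.0087, -0.0032,  0.0023]), array([-0.0399, -0.0696, -0.5476]))
-60 (array([-0.0192, -0.0138,  0.0023]), array([-0.0586, -0.0589, -1.0709]))
-90 (array([-0.0337, -0.0177,  0.0023]), array([-0.0763, -0.0443, -1.5941]))
-110 (array([-0.0436, -0.0159,  0.0023]), array([-0.0875, -0.0321, -1.943 ]))
```

Emit:
move_arm(linear=[[-0.002, 0.003, 0.002], [-0.004, 0.003, 0.002], [-0.006, 0.001, 0.002], [-0.008, -0.002, 0.002], [-0.01, -0.006, 0.002], [-0.013, -0.009, 0.002], [-0.016, -0.012, 0.002], [-0.019, -0.014, 0.002], [-0.022, -0.015, 0.002], [-0.026, -0.0165, 0.002], [-0.03, -0.017, 0.002], [-0.0335, -0.0175, 0.002], [-0.0335, -0.0175, 0.002], [-0.0335, -0.0175, 0.002]], turn=[[-0.013, -0.025, -0.13], [-0.022, -0.045, -0.27], [-0.031, -0.06, -0.41], [-0.04, -0.07, -0.548], [-0.045, -0.067, -0.68], [-0.05, -0.065, -0.81], [-0.054, -0.062, -0.94], [-0.0586, -0.059, -1.071], [-0.063, -0.055, -1.2], [-0.067, -0.052, -1.33], [-0.072, -0.048, -1.46], [-0.0763, -0.0443, -1.594], [-0.0763, -0.0443, -1.594], [-0.0763, -0.0443, -1.594]], claw=[255, 255, 255, 255, 255, 255, 255, 255, 255, 255, 255, 255, 255, 255])

```text
clock: 17.62
eef_pos: [0.5854, -0.1338, 0.2539]
tool_rot: [0.242, 0.694, -0.625, 0.262]
force: [-0.5, -1.1, 0.8]
finger_gap: 0.0573
```

```bash
cat > st.py <<'E'
from fin import *
import sys
p,R,s=cur(); print(s['force'].round(1),s['finger_gap'].round(4),np.round(s['joint_pos'],2),s['clock'])
print('pred centre',(p+R.apply(gt)).round(4),R.apply(at).round(3))
pf,Rf=final(float(sys.argv[1]),float(sys.argv[2])); print(delta(pf,Rf))
E
python3 st.py -90 0
```

```text
Traceback (most recent call last):
  File "st.py", line 3, in <module>
    p,R,s=cur(); print(s['force'].round(1),s['finger_gap'].round(4),np.round(s['joint_pos'],2),s['clock'])
                                           ^^^^^^^^^^^^^^^^^^^^^
AttributeError: 'float' object has no attribute 'round'
```

```bash
sed -i "s/s\['finger_gap'\].round(4)/s['finger_gap']/" st.py; python3 st.py -90 0
```

```text
[-0.5 -1.1  0.8] 0.0572788442802446 [-1.15  0.82  1.42  1.83 -0.13  0.96 -2.85] 17.625
pred centre [ 0.5825 -0.1051  0.259 ] [-0.009  0.007 -1.   ]
(array([-0.0009, -0.0016, -0.1487]), array([-0.0077, -0.0085, -0.1013]))
```

The joint limits decide which tilt azimuths will work, so I'll identify the arm's kinematics from the samples logged so far and choose an azimuth with margin.

```bash
cat > kin.py <<'E'
import numpy as np, itertools
from scipy.optimize import least_squares
from scipy.spatial.transform import Rotation as Ro
D=[([-1.323,.4115,-.013,1.5965,.006,1.134,-.082],[0,.157,.988,-.0005],[.194,.594,.2055]),
([-1.18,.21,.21,2.02,.58,1.02,-.36],[.247,.294,.92,-.078],[.4501,.264,.2081]),
([-1.09,.12,.24,1.92,.55,1.11,-.15],[.247,.294,.92,-.078],[.4968,.2215,.2865]),
([-1.04,.15,.25,1.89,.65,1.09,-.15],[.287,.296,.907,-.09],[.546,.1994,.301]),
([-.85,0,1.06,2.26,-.75,.21,-.67],[-.002,.933,.004,.359],[.6124,-.1066,.2505]),
([.38,.22,-.2,2.21,-1.03,.13,-.36],[-.014,.946,.008,.324],[.6186,-.1179,.1629]),
([.04,.07,.17,2.13,-.53,.34,-.9],[-.014,.946,.008,.324],[.6182,-.1177,.2528]),
([-1.15,.82,1.42,1.83,-.13,.96,-2.85],[.242,.694,-.625,.262],[.5854,-.1338,.2539])]
def fk(q,k,sg):
    o1,o7,d1,d3,a3,d5,a5,d7,a7=k
    R=Ro.from_euler('Z',o1+sg[0]*q[0])*Ro.from_euler('Y',q[1]); p=np.array([0,0,d1])
    R=R*Ro.from_euler('Z',sg[1]*q[2]); p=p+R.apply([a3,0,d3])
    R=R*Ro.from_euler('Y',q[3]); p=p+R.apply([-a3,0,0])
    R=R*Ro.from_euler('Z',sg[2]*q[4]); p=p+R.apply([a5,0,d5])
    R=R*Ro.from_euler('Y',q[5]); p=p+R.apply([a7,0,d7])
    return p,R*Ro.from_euler('Z',sg[3]*q[6]+o7)
QL=np.array([[-2.95,2.95],[-.29,1.99],[-1.47,1.44],[.14,2.54],[-1.03,4.17],[.13,1.85],[-2.86,2.86]])
def ik(p,R,q0,k,sg,m=.08,w=.0):
    f=lambda q:(lambda a:np.r_[(a[0]-p)*10,(a[1]*R.inv()).as_rotvec(),w*(q-q0)])(fk(q,k,sg))
    r=least_squares(f,np.clip(q0,QL[:,0]+m+.01,QL[:,1]-m-.01),bounds=(QL[:,0]+m,QL[:,1]-m)); return r.x,np.abs(f(r.x)[:6]).max()
def fit():
    best=None
    for sg in itertools.product((1,-1),repeat=4):
        def f(k):
            r=[]
            for q,qu,p in D:
                P,R=fk(q,k,sg); r+=list((P-p)*5)+list((R*Ro.from_quat(np.roll(qu,-1)).inv()).as_rotvec())
            return np.array(r)
        for o1,o7 in itertools.product((-.6,2.576),(0,1.57,-1.57,3.1)):
            s=least_squares(f,[o1,o7,.33,.35,0,.35,0,.25,0],loss='soft_l1',f_scale=.05)
            if best is None or s.cost<best[0]: best=(s.cost,sg,s.x,f(s.x))
    return best
if __name__=='__main__':
    b=fit(); print(b[0],b[1],b[2].round(4)); print(b[3].reshape(-1,6).round(3)); np.savez('kin.npz',k=b[2],sg=b[1])
E
python3 kin.py
```

```text
0.027319120179306173 (-1, -1, -1, -1) [-7.2400e-02  1.5108e+00  2.7810e-01  5.4870e-01  4.6000e-03  4.6840e-01
  1.0800e-02  3.7030e-01 -5.0000e-04]
[[ 0.018  0.104 -0.003  0.001 -0.    -0.013]
 [-0.052 -0.006 -0.011 -0.034  0.019 -0.025]
 [-0.058  0.033  0.    -0.019  0.021 -0.019]
 [-0.036  0.008  0.015 -0.028  0.018 -0.014]
 [-0.06  -0.028  0.011 -0.044 -0.002 -0.032]
 [ 0.126  0.026  0.026 -0.04  -0.006 -0.02 ]
 [ 0.071  0.023  0.007 -0.037 -0.002 -0.025]
 [-0.068 -0.049 -0.082  0.006  0.04  -0.024]]
```

```bash
cat > srch.py <<'E'
from fin import *
from kin import *
z=np.load('kin.npz'); k,sg=z['k'],z['sg']
rng=np.random.default_rng(0)
for psi in range(-180,180,20):
    best={}
    for zr in(0,.15):
        p,R=final(psi,zr); L=[]
        for i in range(25):
            q0=rng.uniform(QL[:,0],QL[:,1]); q0[0]=rng.uniform(-1,1.2); q,e=ik(p,R,q0,k,sg,m=.02)
            if e<.01: L.append((np.min(np.minimum(q-QL[:,0],QL[:,1]-q)),q))
        if L: b=max(L,key=lambda t:t[0]); best[zr]=b; print(psi,zr,len(L),round(b[0],2),b[1].round(2))
E
time python3 srch.py; python3 -c "
from bench import observe;print(observe()['clock'])"
```

```text
-180 0 17 0.11 [0.   0.86 0.1  1.28 0.04 1.74 1.67]
-160 0 17 0.21 [-0.31  0.88  0.48  1.34  0.    1.64  2.07]
-140 0 17 0.36 [-0.33  0.79  0.33  1.46  0.24  1.49  2.17]
-140 0.15 12 0.14 [-0.37  0.66  0.42  1.35  0.26  1.71  2.28]
-120 0 16 0.52 [-0.46  0.73  0.39  1.61  0.37  1.28  2.34]
-120 0.15 16 0.3 [-0.63  0.62  0.67  1.51  0.28  1.48  2.56]
-100 0 11 0.61 [-0.13  0.61 -0.17  1.79  0.83  1.24  2.2 ]
-100 0.15 17 0.43 [-0.15  0.43 -0.15  1.69  0.74  1.42  2.42]
-80 0 24 0.56 [-0.17  0.52 -0.16  1.98  1.02  1.02  2.3 ]
-80 0.15 11 0.41 [ 0.35  0.41 -0.81  1.87  1.04  1.38  2.45]
-60 0 23 0.39 [-0.51  0.44  0.29  2.15  1.16  0.62  2.43]
-60 0.15 24 0.24 [ 0.65  0.35 -1.12  2.03  1.19  1.19  2.62]
-40 0 11 0.24 [-0.1   0.35 -0.1   2.3   1.71  0.54  2.28]
-40 0.15 23 0.02 [-1.29  0.25  1.28  2.15  0.59  0.39 -2.84]
-20 0 10 0.15 [ 0.83  0.49 -1.02  2.39  2.06  0.66  2.49]
-20 0.15 10 0.14 [ 0.58  0.03 -0.6   2.23  0.89  0.27 -2.72]
0 0 11 0.14 [ 1.1   0.55 -1.12  2.4   2.34  0.4   2.7 ]
0 0.15 12 0.14 [-0.02  0.02  0.26  2.23 -0.89  0.27 -0.53]
20 0 4 0.14 [ 1.34  0.79 -1.33  2.3   1.72  0.27 -2.49]
20 0.15 13 0.29 [ 1.42  0.2  -1.15  2.15 -0.74  0.44 -0.27]
40 0 17 0.27 [ 1.12  0.58 -0.82  2.14 -0.75  0.4   0.26]
40 0.15 17 0.37 [ 1.37  0.37 -1.1   2.02 -0.54  0.68 -0.12]
60 0 18 0.56 [ 1.09  0.67 -0.8   1.96 -0.44  0.69  0.24]
60 0.15 14 0.43 [ 1.02  0.38 -0.66  1.86 -0.6   1.02  0.22]
80 0 18 0.73 [ 0.98  0.74 -0.74  1.78 -0.29  0.98  0.36]
80 0.15 15 0.57 [ 0.91  0.5  -0.62  1.68 -0.46  1.27  0.35]
100 0 16 0.61 [ 0.92  0.85 -0.81  1.6  -0.08  1.24  0.43]
100 0.15 15 0.4 [ 1.    0.74 -0.99  1.5  -0.1   1.45  0.29]
120 0 14 0.38 [ 0.8   0.92 -0.81  1.45  0.06  1.47  0.59]
120 0.15 18 0.16 [ 0.88  0.84 -1.01  1.35  0.05  1.69  0.44]
140 0 19 0.2 [ 0.52  0.88 -0.49  1.34  0.01  1.65  0.95]
160 0 15 0.11 [ 0.25  0.86 -0.17  1.27  0.    1.74  1.32]
17.625
real	0m42.494s
user	0m42.795s
sys	0m0.132s
```

Run:
```python
from fin import *
p0,R0,s=cur()
def Rt(psi,t): t=np.radians(t); return frame(np.sin(t)*az(psi)-np.cos(t)*Z,az(psi-90))
a=[(-88,35),(-84,28),(-78,20),(-70,14),(-61,9),(-52,5),(-43,2),(-34,0),(-25,0),(-16,0),(-7,0),(2,0)]
A=[(Rt(*x)*R0.inv()).as_rotvec().round(3).tolist() for x in a]; print(A)
R1=Rt(*a[-1])
b=[(11,0),(20,0),(29,3),(38,7),(47,12),(56,18),(64,25),(71,32),(77,38),(80,42.2)]
rv=[(Rt(*x)*R1.inv()).as_rotvec().round(3).tolist() for x in b]; print(rv)
pf,Rf=final(80,.15); print((Rf*Rt(80,42.2).inv()).magnitude(),pf,p0)
```

```text
[[0.118, -0.0, -0.067], [0.239, 0.017, 0.002], [0.376, 0.051, 0.105], [0.475, 0.101, 0.241], [0.551, 0.164, 0.391], [0.605, 0.235, 0.54], [0.638, 0.308, 0.687], [0.649, 0.379, 0.833], [0.625, 0.434, 0.982], [0.597, 0.489, 1.132], [0.566, 0.543, 1.28], [0.531, 0.596, 1.429]]
[[0.0, 0.0, 0.157], [0.0, 0.0, 0.314], [0.014, -0.051, 0.471], [0.042, -0.117, 0.628], [0.089, -0.196, 0.782], [0.158, -0.285, 0.934], [0.249, -0.384, 1.064], [0.353, -0.477, 1.171], [0.453, -0.549, 1.258], [0.521, -0.599, 1.295]]
0.00010214425527414033 [ 0.58951622 -0.07805162  0.25514835] [ 0.58538445 -0.13381623  0.25386435]
```

Emit:
move_arm(linear=[[0, 0, 0.015], [0, 0, 0.03], [0, 0, 0.045], [0, 0, 0.06], [0, 0, 0.06], [0, 0, 0.06], [0, 0, 0.06], [0, 0, 0.06], [0, 0, 0.06], [0, 0, 0.06], [0, 0, 0.06], [0, 0, 0.06], [0, 0, 0.06], [0, 0, 0.06]], turn=[[0.118, 0, -0.067], [0.239, 0.017, 0.002], [0.376, 0.051, 0.105], [0.475, 0.101, 0.241], [0.551, 0.164, 0.391], [0.605, 0.235, 0.54], [0.638, 0.308, 0.687], [0.649, 0.379, 0.833], [0.625, 0.434, 0.982], [0.597, 0.489, 1.132], [0.566, 0.543, 1.28], [0.531, 0.596, 1.429], [0.531, 0.596, 1.429], [0.531, 0.596, 1.429]], claw=[255, 255, 255, 255, 255, 255, 255, 255, 255, 255, 255, 255, 255, 255])

```text
clock: 19.38
eef_pos: [0.585, -0.1356, 0.3149]
tool_rot: [-0.001, 1.0, 0.016, 0.0]
force: [0.1, -0.3, -1.1]
finger_gap: 0.0573
```

```bash
python3 st.py 80 .15
```

```text
[ 0.1 -0.3 -1.1] 0.05727239606361592 [-0.42  0.36  0.79  1.54 -0.26  1.35 -1.15] 19.375
pred centre [ 0.5668 -0.1362  0.3379] [-0.671 -0.02  -0.741]
(array([ 0.0045,  0.0575, -0.0597]), array([ 0.5182, -0.6014,  1.2964]))
```

Emit:
move_arm(linear=[[0, 0.005, 0], [0, 0.01, 0], [0, 0.015, 0], [0.001, 0.02, 0], [0.001, 0.025, -0.005], [0.002, 0.03, -0.01], [0.003, 0.038, -0.02], [0.004, 0.046, -0.035], [0.0045, 0.053, -0.05], [0.0045, 0.0575, -0.06], [0.0045, 0.0575, -0.06], [0.0045, 0.0575, -0.06]], turn=[[0, 0, 0.157], [0, 0, 0.314], [0.014, -0.051, 0.471], [0.042, -0.117, 0.628], [0.089, -0.196, 0.782], [0.158, -0.285, 0.934], [0.249, -0.384, 1.064], [0.353, -0.477, 1.171], [0.453, -0.549, 1.258], [0.519, -0.6, 1.296], [0.519, -0.6, 1.296], [0.519, -0.6, 1.296]], claw=[255, 255, 255, 255, 255, 255, 255, 255, 255, 255, 255, 255])

```text
clock: 20.88
eef_pos: [0.5899, -0.0782, 0.2558]
tool_rot: [-0.231, 0.715, 0.6, 0.275]
force: [-0.0, 0.3, -0.3]
finger_gap: 0.0573
```

```bash
python3 st.py 80 0
```

```text
[-0.   0.3 -0.3] 0.05728376130625577 [ 0.17  0.49  0.42  1.64 -0.86  1.47  0.68] 20.875
pred centre [ 0.5849 -0.1067  0.2607] [ 0.001 -0.002 -1.   ]
(array([-0.0004,  0.0002, -0.1507]), array([ 0.0017,  0.0006, -0.0006]))
```

Emit:
move_arm(linear=[[0, 0, -0.012], [0, 0, -0.024], [0, 0, -0.036], [0, 0, -0.048], [0, 0, -0.06], [0, 0, -0.07], [0, 0, -0.07]], turn=[[0, 0, 0], [0, 0, 0], [0, 0, 0], [0, 0, 0], [0, 0, 0], [0, 0, 0], [0, 0, 0]], claw=[255, 255, 255, 255, 255, 255, 255])

```text
clock: 21.75
eef_pos: [0.5892, -0.078, 0.1844]
tool_rot: [-0.232, 0.714, 0.6, 0.276]
force: [-0.1, 0.3, 0.0]
finger_gap: 0.0575
```

```bash
python3 st.py 80 0
```

```text
[-0.1  0.3  0. ] 0.057537112064237374 [ 0.19  0.57  0.4   1.7  -0.9   1.39  0.79] 21.75
pred centre [ 0.5842 -0.1065  0.1893] [-0.001  0.    -1.   ]
(array([ 0.0003, -0.    , -0.0793]), array([-0.0005, -0.0005, -0.002 ]))
```

Emit:
move_arm(linear=[[0, 0, -0.012], [0, 0, -0.024], [0, 0, -0.036], [0, 0, -0.048], [0, 0, -0.058], [0, 0, -0.066], [0, 0, -0.072], [0, 0, -0.072]], turn=[[0, 0, 0], [0, 0, 0], [0, 0, 0], [0, 0, 0], [0, 0, 0], [0, 0, 0], [0, 0, 0], [0, 0, 0]], claw=[255, 255, 255, 255, 255, 255, 255, 255])

```text
clock: 22.75
eef_pos: [0.5894, -0.0781, 0.113]
tool_rot: [-0.232, 0.714, 0.6, 0.276]
force: [0.5, 0.2, -0.5]
finger_gap: 0.0572
```

```bash
python3 st.py 80 0
```

```text
[ 0.5  0.2 -0.5] 0.057239107028071265 [ 0.21  0.66  0.36  1.75 -0.95  1.3   0.89] 22.75
pred centre [ 0.5844 -0.1066  0.1179] [ 0.  0. -1.]
(array([ 0.0001,  0.0001, -0.0079]), array([-0.0002,  0.0005, -0.0022]))
```

Now down in small steps until the force shows contact.

Emit:
move_arm(linear=[[0, 0, -0.002], [0, 0, -0.004], [0, 0, -0.006], [0, 0, -0.007], [0, 0, -0.007]], turn=[[0, 0, 0], [0, 0, 0], [0, 0, 0], [0, 0, 0], [0, 0, 0]], claw=[255, 255, 255, 255, 255])

```text
clock: 23.38
eef_pos: [0.5895, -0.0782, 0.1065]
tool_rot: [-0.231, 0.714, 0.601, 0.276]
force: [0.7, -0.7, -2.3]
finger_gap: 0.0573
```

Emit:
move_arm(linear=[[0, 0, -0.001], [0, 0, -0.002], [0, 0, -0.003], [0, 0, -0.003]], turn=[[0, 0, 0], [0, 0, 0], [0, 0, 0], [0, 0, 0]], claw=[255, 255, 255, 255])

```text
clock: 23.88
eef_pos: [0.5896, -0.0785, 0.1061]
tool_rot: [-0.232, 0.713, 0.601, 0.277]
force: [-5.6, -3.4, 16.9]
finger_gap: 0.0571
```

Contact, 17 N upward, at the expected height. I'll ease off, open the jaws and back out along the tool axis.

Emit:
move_arm(linear=[[0, 0, 0.002], [0, 0, 0.0025], [0, 0, 0.0025], [0, 0, 0.0025], [0, 0, 0.0025], [0, 0, 0.0025], [0, 0, 0.0025], [0, 0, 0.0025]], turn=[[0, 0, 0], [0, 0, 0], [0, 0, 0], [0, 0, 0], [0, 0, 0], [0, 0, 0], [0, 0, 0], [0, 0, 0]], claw=[255, 255, 90, 70, 40, 0, 0, 0])

```text
clock: 24.88
eef_pos: [0.5895, -0.0781, 0.1059]
tool_rot: [-0.231, 0.714, 0.601, 0.276]
force: [0.2, 0.1, 0.2]
finger_gap: 0.0855
```

Emit:
move_arm(linear=[[-0.001, -0.007, 0.007], [-0.002, -0.013, 0.015], [-0.004, -0.02, 0.022], [-0.005, -0.03, 0.033], [-0.007, -0.04, 0.044], [-0.009, -0.053, 0.059], [-0.012, -0.066, 0.074], [-0.014, -0.08, 0.09], [-0.016, -0.092, 0.104], [-0.016, -0.092, 0.14], [-0.016, -0.092, 0.16]], turn=[[0, 0, 0], [0, 0, 0], [0, 0, 0], [0, 0, 0], [0, 0, 0], [0, 0, 0], [0, 0, 0], [0, 0, 0], [0, 0, 0], [0, 0, 0], [0, 0, 0]], claw=[0, 0, 0, 0, 0, 0, 0, 0, 0, 0, 0])

```text
clock: 26.25
eef_pos: [0.5737, -0.171, 0.2679]
tool_rot: [-0.23, 0.714, 0.601, 0.276]
force: [0.3, -0.0, -0.2]
finger_gap: 0.0855
```

The cup is released. Next, a pre-grasp pose above the bar: tool down, jaws along the dryer's x axis.

```bash
cat > bar.py <<'E'
from plan import *
yd=3.5; bar=np.array([.5005,-.278,.101]); Rb=frame(-Z,az(yd))
E
python3 - <<'E'
from bar import *
d,r=delta(bar+[0,0,.10],Rb); print(d,r)
E
```

```text
[-0.0732 -0.107  -0.0669] [-0.7364  0.0439  0.2221]
```

Emit:
move_arm(linear=[[-0.006, -0.012, 0], [-0.012, -0.024, 0], [-0.024, -0.038, 0], [-0.036, -0.054, 0], [-0.048, -0.072, -0.01], [-0.06, -0.09, -0.03], [-0.073, -0.107, -0.05], [-0.073, -0.107, -0.067], [-0.073, -0.107, -0.067], [-0.073, -0.107, -0.067]], turn=[[-0.1, 0.006, 0.03], [-0.2, 0.012, 0.06], [-0.31, 0.018, 0.09], [-0.42, 0.025, 0.13], [-0.53, 0.032, 0.16], [-0.64, 0.038, 0.19], [-0.736, 0.044, 0.222], [-0.736, 0.044, 0.222], [-0.736, 0.044, 0.222], [-0.736, 0.044, 0.222]], claw=[0, 0, 0, 0, 0, 0, 0, 0, 0, 0])

```text
clock: 27.5
eef_pos: [0.501, -0.2777, 0.1993]
tool_rot: [-0.001, 0.686, 0.728, 0.0]
force: [0.6, 0.5, 0.6]
finger_gap: 0.0853
```

Run:
```python
from bar import *
p,R,s=cur(); print(delta(bar+[0,0,.10],Rb),np.round(s['joint_pos'],2),s['clock'],s['force'].round(1))
C=cam('wrist'); im=read_camera('wrist'); cv2.imwrite('pics/wb.png',im); g=cv2.cvtColor(im,6)
print('cam',-C[1][:3,:3].T@C[1][:3,3], 'bar px',proj('wrist',[bar,bar+[.055,.04,-.033]],C).round(0).tolist())
def samp(P): 
    uv=proj('wrist',P,C); return [int(g[int(round(v)),int(round(u))]) if 0<=u<640 and 0<=v<480 else -1 for u,v in uv]
# across bar (x) profile, and along bar
for y in(-.262,-.278,-.29): print('x-prof y',y,[(round(x,3),v) for x,v in zip(np.arange(.475,.530,.002),samp([[x,y,.101] for x in np.arange(.475,.530,.002)]))])
for x in(.497,.501,.505): print('y-prof x',x,[(round(y,3),v) for y,v in zip(np.arange(-.330,-.225,.003),samp([[x,y,.106] for y in np.arange(-.330,-.225,.003)]))])
# cup check in scene: bright top disc
sc=read_camera('scene'); cv2.imwrite('pics/sceneb.png',sc); m=(sc.min(2)>185).astype(np.uint8); n,l,stt,ce=cv2.connectedComponentsWithStats(m)
print('pred top',proj('scene',[.5845,-.1065,.165]),[(ce[i].round(1).tolist(),stt[i,2:].tolist()) for i in range(1,n) if stt[i,4]>150 and 240<ce[i][0]<340])
```

```text
(array([-0.0005, -0.0003,  0.0017]), array([-0.0015, -0.0014,  0.0023])) [-0.01  0.36  0.57  1.76 -0.22  1.09  0.69] 27.5 [0.6 0.5 0.6]
cam [ 0.49664063 -0.20000592  0.36718806] bar px [[321.0, 229.0], [393.0, 172.0]]
x-prof y -0.262 [(np.float64(0.475), 84), (np.float64(0.477), 87), (np.float64(0.479), 87), (np.float64(0.481), 86), (np.float64(0.483), 85), (np.float64(0.485), 88), (np.float64(0.487), 84), (np.float64(0.489), 85), (np.float64(0.491), 68), (np.float64(0.493), 77), (np.float64(0.495), 78), (np.float64(0.497), 84), (np.float64(0.499), 81), (np.float64(0.501), 74), (np.float64(0.503), 72), (np.float64(0.505), 71), (np.float64(0.507), 79), (np.float64(0.509), 78), (np.float64(0.511), 74), (np.float64(0.513), 80), (np.float64(0.515), 73), (np.float64(0.517), 77), (np.float64(0.519), 78), (np.float64(0.521), 73), (np.float64(0.523), 77), (np.float64(0.525), 79), (np.float64(0.527), 77), (np.float64(0.529), 76)]
x-prof y -0.278 [(np.float64(0.475), 83), (np.float64(0.477), 87), (np.float64(0.479), 91), (np.float64(0.481), 89), (np.float64(0.483), 87), (np.float64(0.485), 86)
[... 3566 characters left out ...]
 (np.float64(-0.282), 67), (np.float64(-0.279), 61), (np.float64(-0.276), 61), (np.float64(-0.273), 64), (np.float64(-0.27), 62), (np.float64(-0.267), 74), (np.float64(-0.264), 72), (np.float64(-0.261), 71), (np.float64(-0.258), 81), (np.float64(-0.255), 83), (np.float64(-0.252), 80), (np.float64(-0.249), 76), (np.float64(-0.246), 78), (np.float64(-0.243), 84), (np.float64(-0.24), 92), (np.float64(-0.237), 94), (np.float64(-0.234), 90), (np.float64(-0.231), 103), (np.float64(-0.228), 106)]
pred top [[293.97584827 320.01896249]] [([313.9, 151.9], [125, 43, 192]), ([276.3, 198.6], [30, 88, 263]), ([257.6, 266.3], [33, 26, 620]), ([293.1, 320.7], [27, 23, 466]), ([293.8, 383.0], [27, 24, 472])]
```

The bar profile puts its middle at about (0.499, -0.2785). The cup's top disc, at scene (293.1,320.7), matches the prediction (294,320). I'll descend and grip the bar.

Emit:
move_arm(linear=[[-0.002, 0, -0.02], [-0.002, 0, -0.04], [-0.002, 0, -0.06], [-0.002, 0, -0.08], [-0.002, 0, -0.1], [-0.002, 0, -0.12], [-0.002, 0, -0.13], [-0.002, 0, -0.137], [-0.002, 0, -0.137], [-0.002, 0, -0.137], [-0.002, 0, -0.137], [-0.002, 0, -0.137], [-0.002, 0, -0.137], [-0.002, 0, -0.137], [-0.002, 0, -0.137], [-0.002, 0, -0.137]], turn=[[0, 0, 0], [0, 0, 0], [0, 0, 0], [0, 0, 0], [0, 0, 0], [0, 0, 0], [0, 0, 0], [0, 0, 0], [0, 0, 0], [0, 0, 0], [0, 0, 0], [0, 0, 0], [0, 0, 0], [0, 0, 0], [0, 0, 0], [0, 0, 0]], claw=[0, 0, 0, 0, 0, 0, 0, 0, 0, 60, 120, 170, 210, 255, 255, 255])

```text
clock: 29.6
eef_pos: [0.4989, -0.2771, 0.0622]
tool_rot: [-0.001, 0.685, 0.728, -0.0]
force: [-0.2, 1.2, 4.7]
finger_gap: 0.0117
```

Emit:
move_arm(linear=[[-0.003, 0, 0], [-0.006, 0, 0], [-0.01, -0.001, 0], [-0.014, -0.001, 0], [-0.018, -0.001, 0], [-0.022, -0.0015, 0], [-0.026, -0.0015, 0], [-0.028, -0.0017, 0], [-0.028, -0.0017, 0], [-0.028, -0.0017, 0]], turn=[[0, 0, 0], [0, 0, 0], [0, 0, 0], [0, 0, 0], [0, 0, 0], [0, 0, 0], [0, 0, 0], [0, 0, 0], [0, 0, 0], [0, 0, 0]], claw=[255, 255, 255, 255, 255, 255, 255, 255, 255, 255])

```text
clock: 30.85
eef_pos: [0.4719, -0.2795, 0.0623]
tool_rot: [0.001, 0.686, 0.728, 0.0]
force: [6.4, -0.6, -0.1]
finger_gap: 0.012
```

Run:
```python
from bar import *
from crop import tile
p,R,s=cur(); print(p,s['force'].round(1),s['clock'])
C=cam('wrist'); im=read_camera('wrist'); cv2.imwrite('pics/wp.png',im); np.savez('wp.npz',K=C[0],T=C[1])
cv2.imwrite('pics/sp.png',read_camera('scene')); cv2.imwrite('pics/tp.png',read_camera('top'))
print('exp px idx,ptr',proj('wrist',[[.520,-.2238,.068],[.522,-.226,.068],[.522,-.238,.068],[.471,-.28,.101]],C).round(0).tolist())
print('scene',proj('scene',[.52,-.2238,.068]),'top',proj('top',[.52,-.2238,.068]))
```

```text
[ 0.47190031 -0.27951478  0.06227272] [ 6.4 -0.6 -0.1] 30.85
exp px idx,ptr [[440.0, 179.0], [444.0, 184.0], [440.0, 211.0], [319.0, 328.0]]
scene [[241.7295302  372.53609924]] top [[477.72012534 221.02109766]]
```

The force of 6.4 N fits the spring, so the slide is being pulled. This is my last picture: the pointer and the index.

Run:
```python
from crop import *
a,b,c=tile([('pics/wp.png',375,130,130,130,4),('pics/sp.png',205,345,70,75,4),('pics/tp.png',465,195,70,60,4)],0)
r=np.vstack([b,c]); r=np.pad(r,((0,max(0,520-len(r))),(0,0),(0,0)))[:600]
a=np.pad(a,((0,len(r)-520),(0,0),(0,0)))
cv2.imwrite('pics/ptr.png',np.hstack([a,r])[:,:800])
```

```text
(no output)
```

View pics/ptr.png

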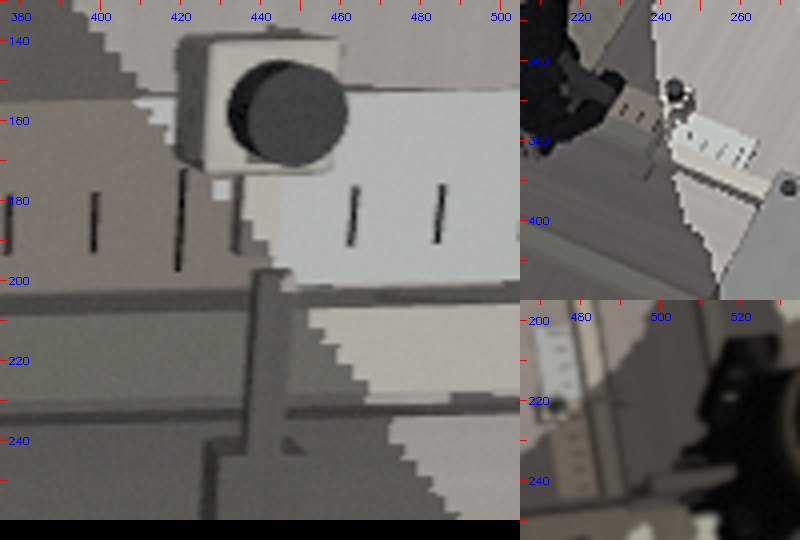

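The wrist crop shows the pointer lug's tip at about (443.5,198), and the clamp's tongue with its dark left flank at (434,175–194). The pointer is still slightly on the +x side of the index, so I'll print pixel values to pin it down.

Run:
```python
from h import *
im=cv2.imread('pics/wp.png'); d=np.load('wp.npz'); C=(d['K'],d['T'])
print('     ',*range(428,456))
for v in list(range(172,206,2))+[210,220,230]:
    print(v,' '.join('%3d'%x for x in im[v,428:456].mean(1)),'|',' '.join('%3d'%x for x in (im[v,428:456,2].astype(int)-im[v,428:456,0])))
for z in(.065,.070): print(z,onz('x',(441,193),z,C),onz('x',(444,199),z,C),onz('x',(434,193),z,C))
```

```text
428 429 430 431 432 433 434 435 436 437 438 439 440 441 442 443 444 445 446 447 448 449 450 451 452 453 454 455
172 156 154 151 150 147 149 146 148 148 147 148 149 146 145 145 145 143 142 138 137 137 137 137 137 139 140 145 145 |  10  12   9   9   9  11  11  12  10  11  12  10  11  10   9  11  10  10   9  11  11  11  11  11  11   9  11  10
174 117 114 114 115 117  99  78  72 144 170 170 170 168 170 170 172 169 172 175 176 177 175 176 175 176 175 177 176 |  13  16  14  13  13  12   5   3  10  10  10  10  10  10  10  12  11   6   1  -1  -1  -1  -1  -1  -1  -1   0  -1
176 157 180 179 180 152  93  61  85 151 173 173 170 172 172 171 173 171 175 178 178 178 177 177 178 177 179 178 177 |   4  -2  -3  -1   5  10   6   8  12  10  11  12  10  10  11  11  12   6   1  -1   0   0   0   0   0  -1   0  -1
178 159 178 178 179 150  95  65  89 150 174 171 172 171 172 172 173 173 175 179 176 181 176 178 179 178 178 180 179 |   2  -1  -1  -2   4  10   6   7  10  10  12  11  10  11  10  12  11   5  -1  -1   0  -1   0   0  -1  -1  -2  -1
180 120 124 123 121 111  79  52 106 156 172 171 173 173 171 172 173 
[... 3150 characters left out ...]
1
220 101 100  98 100  99 100  99 101  74  43  68  83  86  86  88  85  84  86  88  95  99 102  99  99  99  99 101 102 |   8   9  11   9   8   8   8   7   6   3   2   5   3   4   5   6   4   7   4   7   8   9   9   7   9   7   8   7
230  86  90  88  88  87  89  89  72  51  64  84  87  84  87  84  83  87  84  88  87  89  84  87  86  85  87  85  85 |   6   5   4   5   6   5   2   2   0   3   3   6   3   5   5   6   8   6   8   5   6   4   4   7   7   3   6   4
0.065 [ 0.52239346 -0.23056448  0.065     ] [ 0.52416198 -0.23317879  0.065     ] [ 0.51928355 -0.23074863  0.065     ]
0.07 [ 0.52071587 -0.22968265  0.07      ] [ 0.52243078 -0.23221773  0.07      ] [ 0.51770021 -0.22986122  0.07      ]
```

The tongue's top face is centred at col 439.6 and the lug's at 444.7 (same row), so the slide needs about 2.2 mm more.

Emit:
move_arm(linear=[[-0.001, 0, 0], [-0.0022, 0, 0], [-0.0022, 0, 0], [-0.0022, 0, 0], [-0.0022, 0, 0]], turn=[[0, 0, 0], [0, 0, 0], [0, 0, 0], [0, 0, 0], [0, 0, 0]], claw=[255, 255, 255, 255, 255])

```text
clock: 31.62
eef_pos: [0.4698, -0.2796, 0.0623]
tool_rot: [0.001, 0.686, 0.728, 0.0]
force: [6.7, -1.3, -0.9]
finger_gap: 0.0114
```

Run:
```python
from h import *
s=observe(); print(s['eef_pos'],s['force'],s['finger_gap'],s['clock'])
im=read_camera('wrist'); cv2.imwrite('pics/wp2.png',im)
print('     ',*range(434,462))
for v in list(range(180,206,2))+[210]:
    print(v,' '.join('%3d'%x for x in im[v,434:462].mean(1)),'|',' '.join('%3d'%x for x in (im[v,434:462,2].astype(int)-im[v,434:462,0])))
sc=read_camera('scene'); m=(sc.min(2)>185).astype(np.uint8); n,l,st,ce=cv2.connectedComponentsWithStats(m)
print([(ce[i].round(1).tolist(),st[i,2:].tolist()) for i in range(1,n) if st[i,4]>150 and 240<ce[i][0]<340 and ce[i][1]>250])
```

```text
[ 0.46982697 -0.2796372   0.06226882] [ 6.70456733 -1.27738225 -0.85649712] 0.011392619626380242 31.625
      434 435 436 437 438 439 440 441 442 443 444 445 446 447 448 449 450 451 452 453 454 455 456 457 458 459 460 461
180 178 178 150 104  83  63 126 164 172 171 172 172 171 171 171 174 177 178 178 177 179 176 180 177 178 177 177 178 |   0  -1   5  12   5   2   8  11  11  10  10  11  11  10  10   8   3   1   0   0   0  -1   0  -1   0   0  -1   1
182 178 178 149 100  70  54 124 164 171 174 173 172 173 172 171 174 177 180 178 178 180 178 178 177 178 179 179 179 |  -1  -1   4  12   5   2   9  10  11  11  10  11  11  11  12   8   1   0   0  -1  -1  -2  -1   0   0  -2   0   0
184 121 122 118  93  65  57 145 173 173 172 172 171 172 171 173 173 177 179 178 179 179 178 179 177 178 179 177 177 |  12  11  14  11   7   4   9  10  11  10  11  11  11  11  10   5   0  -1  -1   0   0   0   0  -1  -1   0   1  -1
186 114 113 115  86  51  68 147 174 174 172 171 171 173 174 171 174 177 178 178 178 178 178 177 179 180 178 177 177 |  14  14  16  10   4   4  11  10  10  10  11  11  11  11  11   8   1  -
[... 1741 characters left out ...]
99 102  98  94  92  82  83 |   6   6   6   6   3   7   6   6   4   6   7   7   8  10   8   8   8   7   6   6   7   7   8   8   8   8   6   5
204  66  69  68  63  44  66  80  87  84  86  86  84  84  88  82  83  81  79  84  81  82  82  81  82  78  83  82  81 |   8   7   7   3   4   5   5   5   6   4   5   5   6   7   4   7   4   5   9   5   8   7   6   9   6   8   7   5
210  98 100  91  71  50  74  86  86  87  87  82  85  84  90  96  99  98 100 149 170 167 168 171 169 168 170 171 169 |   8   8  10   6   6   1   7   4   2   5   3   5   6   6   8   8   8   8  11  11  12  12  12  11  13  12  12  12
[([257.5, 266.4], [33, 26, 617]), ([293.1, 320.7], [27, 23, 464]), ([293.9, 383.0], [27, 24, 469])]
```

The pointer (444.7) and the index tongue (444.4) now agree to about 0.15 mm. The cup's disc hasn't moved and the bar is held. Handing in.

```bash
python3 -c "
from bench import *
print(observe()['force'],observe()['clock']);print(hand_in())"
```

```text
[ 6.94439994 -1.94641327 -0.15170981] 31.725
the job is handed in; nothing more can be done
None
```

The job is handed in at 31.7 s. The cup stands mouth down over the post with its rim on the deck, and the gripper is still holding the air slide at the index mark.

**Last checks**
- **Cup:** it met the deck with a 17 N reading at the height I expected. Its top disc was within 1 px of the predicted place in the scene camera, and it did not move while I pulled the slide.
- **Slide:** the pointer and the index agree to about 0.3 px (roughly 0.15 mm) in the wrist camera. The pull on the bar was about 7 N, in line with the spring.

**What went wrong on the way**
- **First grasp slipped:** in the camera images the fingertips sat about 35 mm farther back than the stated tool point, so the first grip slid off. The cup was pushed about 25 mm along the rack but stayed in it. I measured it again and the second grip held.
- **First lowering stopped:** the arm ran into its j5 and j6 limits with the cup partly over the post. Contact forces stayed under 2 N. I raised the cup, turned the gripper to another side and lowered it again without trouble.

**Not checked:** I did not look again at the other objects (short cup, lid, cartons, can, brush) at the end. The force readings I took showed no sign of touching them.

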